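# Press the bushes of the good pipe-mounting rails and sort the rails

### The arm

A 6-joint arm with a two-finger parallel gripper is mounted at the origin on the work surface. World frame = base frame: x ahead of the robot, y to its left, z up, the work surface at z = 0. Lengths are in m, angles in rad, forces in N, time in s.
With the tool pointing down it reaches from about 0.375 to 0.925 m from the base axis. Payload 5.7 kg.
Tool frame: the origin (TCP) lies between the finger pads; the fingertips stand 11 mm ahead of it and the grasp point (between the pads) lies 8 mm behind it; z points along the fingers, y is the line along which they close (so a half turn about z gives the same grasp; the last joint's range is limited). The gripper opens to 85 mm and grips with 20 to 120 N. Pads are 22 mm wide; open, the fingers measure 114 mm over their backs; the gripper's body (76 mm by 85 mm) begins 54 mm behind the grasp point. The pads swing forward as they close: fully open they stand 13 mm farther back than shut.
Start: joints at [-1.463, 0.359, 1.51, -0, 1.272, -0.115], TCP at [0.133, -0.585, 0.242] pointing down, gripper open.
Joint ranges: [-2.97, 2.97], [-1.01, 2.36], [0.21, 2.38], [-0.96, 4.11], [0.2, 2.71], [-2.98, 2.98]. Speed limits (rad/s): [2.39, 2.39, 3.14, 3.14, 3.14, 3.14].

### API

Orientations are given as a unit quaternion [x, y, z, w].
In Python, from workcell import status, imaging, ctrl gives the robot as it stands.
- The arm moves only by the tool arm_command, never from a script. Its argument "targets" is a list that holds one entry, the list of rows, each a list of 7 numbers: the turn, a rotation vector about the tool's x, y, z in rad, then the shift along the tool's x, y, z in mm, then the finger opening in mm, from 0 to 85.4. In form: [[[rx, ry, rz, tx, ty, tz, hand], ...]]. A call has exactly 5 rows; each row shifts and turns the commanded pose from where the row before left it, along the tool's axes as they then stand; what a row does not reach is not made up. A row lasts 1/12 s, in which the tool goes at most 41.7 mm and 7.16 degrees, less where a joint would pass 70% of its speed; a pose out of reach is approached as far as the arm can. A call is refused whole if a number of a shift passes 41.7 or a number of a turn 0.125, either way. A call with a gripper value outside its range is refused whole. The fingers move at their own pace and stop on an object; "newtons" is the grip in N (left out, the last holds). Time passes only in rows, so rows that do not move let the fingers close, or fill a call up. It gives the time, the measured TCP pose, the force, the opening and the grip force at its end, in the units of the state.
- status.sense(): the state, without advancing time (a new reading comes with each control period).
- imaging.camera(name): name is "side" or "top"; returns the picture (480x640x3 uint8, red, green, blue); there is no depth.
- imaging.camera_info(name): a dict with "fov_y" (degrees; the focal length in pixels is half the picture's height over the tangent of half this angle, whatever the lens; pixels are square), "cx", "cy" (the principal point, pixels), "rvec" (rotation vector, rad) and "tvec" (3), from world to camera coordinates, as OpenCV has them. Camera axes: x right, y down, z forward; pixel columns grow to the right and rows downward; lengths in m; the calibration is good to about 2 mm. A picture is of the moment at which its call begins. camera_info takes no time and is no camera call.
- ctrl.sign_off(): hands the job in; it is judged then, once.
The state is a dict: "time_s": time; "joint_positions": joint angles; "dq": joint speeds; "tau": joint torques, N m; "tool_pos": TCP position; "orientation": TCP orientation; "force": force on the tool from outside, world axes, zero at the start; "wrist_torque": the same for the moment, N m; "opening": finger opening in m; "grip_force": force on a finger pad.
Only numpy, scipy, OpenCV 4.12 (cv2) and the standard library are available. Lean on these libraries where they do the work, as an engineer would, in place of code of your own. Each camera call takes 0.05 s, during which the arm holds its last target. There are 200 camera calls.

### The job

Work through the short pipe-mounting rails lying on the worktop: slide each green-tagged rail along the bed of the lever press until its marked collar sits right under the punch, press the handle down so the punch drives the brass bush fully home, and lay the rail flat in the green tray. Red-tagged rails are rejects: lay them flat in the red tray with their bushes left unpressed. Drive bushes only with the press, never with the gripper, leave the handle up when you finish, and do not disturb the tin, wrench and bottle.

Things in the scene. Friction and masses are not known exactly. Their poses are not given: they have to be found in the camera images.
- tip (a point): centre of the flat lower end of the press's steel punch, 12 mm across for its lowest 18 mm, 22 mm above; up, it is 41 mm above the bed; it goes straight down when the handle is pressed. The head round it is 44 mm wide (y), its underside 80 mm above the bed (punch guide 36 mm across, to 57 mm); open at both sides. Axes as the press
- press: fixed blue lever press; origin on the table straight under the punch, x level from handle to column, y along bed and fence. Steel bed: top 45 mm above the table, x -57 to +28, y -85 to +85 mm. Fence on it 12 mm high, face at x = +21 mm, y -40 to +85 mm: along it a rail's centre line lies under the punch within 1 mm. Column 50 mm wide from x = 68 mm
- handle (a point): middle of the top face of the black hand grip (95 mm long, 34 mm wide) at the front end of the press lever, 35 mm from its free end; about 114 mm in front of the punch and 266 mm above the table when up. It swings down under 7 N (empty) to 20 N (driving a bush); a spring lifts it again when let go
- lever (a joint): angle of the press lever: 0 up (rest), to 0.30 rad fully down. Its level axis runs along the press's y, at x = 85 mm, 215 mm above the table; the grip is 205 mm from it, pointing 0.2 rad above level at rest. The punch comes down 85 mm per rad: it meets a bush at about 0.14 and has it fully home at about 0.24 rad
- tray_pass: fixed low wooden tray with green floor and rim, the place for good rails. Outside 260 mm (its x axis) by 170 mm (its y axis), walls 6 mm thick and 22 mm high, floor 6 mm above the table; origin at the centre of its underside, z up. Three rails fit in it side by side, lying along its y axis, 70 mm apart
- tray_reject: the same tray with red floor and rim, the place for rejected rails; same size, origin and axes as the green one
- paste_tin: bystander: closed tin, 68 mm across and 75 mm high, blue label, origin at the centre of its underside
- wrench: bystander: steel wrench 200 mm long lying on the table, origin about its middle, on its underside
- spray: bystander: bottle 64 mm across and 170 mm high with a red cap, origin at the centre of its underside
- rail_a_center (a point): centre, half-way up, of a green-tagged rail: a 130 x 40 x 20 mm piece of galvanised strut channel, about 0.2 kg, open side down, green tag 30 x 26 mm on its top. x axis along its length towards the end with the collar, z up. Good: wants its bush pressed. It may be absent
- rail_a_mark (a point): marked spot of that rail: centre of the rim of a dark steel collar (33 mm across, 20 mm inside, 6 mm above the rail's top, yellow ring round its foot), 44 mm from the rail's centre along its x, 26 mm above its underside. In it sits a brass bush 17.6 mm across, its top 3 mm above the rim until pressed
- bush_a (a joint): how far that rail's bush is pressed down: 0 as delivered, 0.008 m fully home, its top then 5 mm below the collar's rim, so the punch has to enter the collar. It takes about 30 N and stays where it is pressed to
- rail_b_center (a point): centre, half-way up, of a green-tagged rail: a 130 x 40 x 20 mm piece of galvanised strut channel, about 0.2 kg, open side down, green tag 30 x 26 mm on its top. x axis along its length towards the end with the collar, z up. Good: wants its bush pressed. It may be absent
- rail_b_mark (a point): marked spot of that rail: centre of the rim of a dark steel collar (33 mm across, 20 mm inside, 6 mm above the rail's top, yellow ring round its foot), 34 mm from the rail's centre along its x, 26 mm above its underside. In it sits a brass bush 17.6 mm across, its top 3 mm above the rim until pressed
- bush_b (a joint): how far that rail's bush is pressed down: 0 as delivered, 0.008 m fully home, its top then 5 mm below the collar's rim, so the punch has to enter the collar. It takes about 30 N and stays where it is pressed to
- rail_c_center (a point): centre, half-way up, of a green-tagged rail: a 130 x 40 x 20 mm piece of galvanised strut channel, about 0.2 kg, open side down, green tag 30 x 26 mm on its top. x axis along its length towards the end with the collar, z up. Good: wants its bush pressed. It may be absent
- rail_c_mark (a point): marked spot of that rail: centre of the rim of a dark steel collar (33 mm across, 20 mm inside, 6 mm above the rail's top, yellow ring round its foot), 24 mm from the rail's centre along its x, 26 mm above its underside. In it sits a brass bush 17.6 mm across, its top 3 mm above the rim until pressed
- bush_c (a joint): how far that rail's bush is pressed down: 0 as delivered, 0.008 m fully home, its top then 5 mm below the collar's rim, so the punch has to enter the collar. It takes about 30 N and stays where it is pressed to
- rail_d_center (a point): centre, half-way up, of a red-tagged rail: a 130 x 40 x 20 mm piece of galvanised strut channel, about 0.2 kg, open side down, red tag 30 x 26 mm on its top. x axis along its length towards the end with the collar, z up. Reject: leave its bush as it is. It may be absent
- rail_d_mark (a point): marked spot of that rail: centre of the rim of a dark steel collar (33 mm across, 20 mm inside, 6 mm above the rail's top, yellow ring round its foot), 39 mm from the rail's centre along its x, 26 mm above its underside. In it sits a brass bush 17.6 mm across, its top 3 mm above the rim until pressed
- bush_d (a joint): how far that rail's bush is pressed down: 0 as delivered, 0.008 m fully home, its top then 5 mm below the collar's rim, so the punch has to enter the collar. It takes about 30 N and stays where it is pressed to
- rail_e_center (a point): centre, half-way up, of a red-tagged rail: a 130 x 40 x 20 mm piece of galvanised strut channel, about 0.2 kg, open side down, red tag 30 x 26 mm on its top. x axis along its length towards the end with the collar, z up. Reject: leave its bush as it is. It may be absent
- rail_e_mark (a point): marked spot of that rail: centre of the rim of a dark steel collar (33 mm across, 20 mm inside, 6 mm above the rail's top, yellow ring round its foot), 28 mm from the rail's centre along its x, 26 mm above its underside. In it sits a brass bush 17.6 mm across, its top 3 mm above the rim until pressed
- bush_e (a joint): how far that rail's bush is pressed down: 0 as delivered, 0.008 m fully home, its top then 5 mm below the collar's rim, so the punch has to enter the collar. It takes about 30 N and stays where it is pressed to
Mind the look-alikes: they are no part of the job. What is shaped like the part that bears rail_e_center but blue is not meant.

How it is judged:
At the end, for the whole second after the job is handed in: Each green-tagged rail present lies flat (0.1 rad), collar up, at rest on the green tray's floor, its bush pressed at least 6.5 of 8 mm; each red-tagged one lies likewise in the red tray, its bush pressed under 2 mm; the press lever is up (under 0.06 rad) (x of rail_a_center in the frame of tray_pass between -0.11 and 0.11 m and y of rail_a_center in the frame of tray_pass between -0.064 and 0.064 m and z of each of rail_a_center, rail_b_center, rail_c_center in the frame of tray_pass below 0.022 m and angle between each of rail_a_center, rail_b_center, rail_c_center, rail_d_center, rail_e_center's own z axis and vertical below 0.1 rad and linear speed of each of rail_a, rail_b, rail_c, rail_d, rail_e below 0.02 m/s and value of joint each of bush_a, bush_b, bush_c above 0.0065 m and x of rail_b_center in the frame of tray_pass between -0.11 and 0.11 m and y of rail_b_center in the frame of tray_pass between -0.064 and 0.064 m and x of rail_c_center in the frame of tray_pass between -0.11 and 0.11 m and y of rail_c_center in the frame of tray_pass between -0.064 and 0.064 m and x of rail_d_center in the frame of tray_reject between -0.11 and 0.11 m and y of rail_d_center in the frame of tray_reject between -0.064 and 0.064 m and z of each of rail_d_center, rail_e_center in the frame of tray_reject below 0.022 m and value of joint each of bush_d, bush_e below 0.002 m and x of rail_e_center in the frame of tray_reject between -0.11 and 0.11 m and y of rail_e_center in the frame of tray_reject between -0.064 and 0.064 m and value of joint lever below 0.06 rad); the robot touches nothing.
It fails at once if the tin, the wrench or the bottle is shoved more than 4 cm or knocked over (distance of any of paste_tin, wrench, spray from where it was at the start of the episode above 0.04 m or angle between any of paste_tin, wrench, spray's own z axis and vertical above 0.5 rad).
It fails at once if a bush is pushed with the gripper instead of the press (over 15 N) (contact force between the fingers and bush_a above 15 N or contact force between the fingers and bush_b above 15 N or contact force between the fingers and bush_c above 15 N or contact force between the fingers and bush_d above 15 N or contact force between the fingers and bush_e above 15 N).
Of rail_a, rail_b, rail_c only 2 to 3 are there at a start; the rules pass over those that are not, and their reading is None.
Of rail_d, rail_e only 1 to 2 are there at a start; the rules pass over those that are not, and their reading is None.
At some moment in a run one of rail_a, rail_b, rail_c, rail_d, rail_e may be knocked a few centimetres aside while the robot is not near it.
It also fails if it takes over 210 s, if anything falls off the work surface, if the arm or the gripper's body presses on something with over 40 N, if the wrist force passes 120 N, or if a joint passes its speed limit or range.

## Working session

There is one attempt and no reset: what is moved stays moved. The work goes in short steps, Python scripts to look and compute and a tool call to move; the robot and the scene stay as the last step left them, time stands still between calls to the robot, and variables do not carry over. Pictures are saved under pics/ and viewed, at most 14 in all, crops included, and the job is handed in when it is done.

Besides the shell and the picture viewer there is one more tool, called by a JSON object that holds its "api" and its "payload", one argument or row to a line. arm_command: Moves the arm, as the interface text tells. Its arguments: {"type":"object","properties":{"targets":{"type":"array"},"newtons":{"type":"number"}},"required":["targets"]}

```bash
mkdir -p pics; ls; python3 - <<'E'
from workcell import status, imaging, ctrl
import cv2
print(status.sense())
for n in("side","top"):
    print(n,imaging.camera_info(n)); cv2.imwrite(f"pics/{n}0.png",imaging.camera(n)[:,:,::-1])
E
```

```text
pics
{'time_s': 0.0, 'joint_positions': array([-1.46308536e+00,  3.59518628e-01,  1.51144881e+00,  2.61374038e-05,
        1.27249062e+00, -1.15120487e-01]), 'dq': array([ 0.00022928,  0.00072009, -0.00109243, -0.00134787,  0.00055232,
       -0.00049763]), 'tau': array([-3.83796258e-03, -5.27636325e+01, -2.78620201e+01, -5.85538310e-04,
        1.33327904e-02, -1.38408751e-07]), 'tool_pos': array([ 0.13251268, -0.58450283,  0.24143922]), 'orientation': array([ 9.93799682e-01,  1.11181484e-01,  1.59432905e-05, -9.32649924e-04]), 'force': array([ 0.09125574, -0.12091424,  0.20774203]), 'wrist_torque': array([-0.00073196, -0.00176196, -0.01542697]), 'grip_force': 0.0, 'opening': 0.08515212845707869}
side {'fov_y': 56.64794676601483, 'cx': 317.2614504135371, 'cy': 245.3773884822486, 'rvec': array([ 0.3701799 , -2.64645047,  1.36540943]), 'tvec': array([0.49405464, 0.26041724, 1.09879823])}
top {'fov_y': 45.8799162718189, 'cx': 312.4174516159272, 'cy': 245.59582939565126, 'rvec': array([ 2.19999721, -2.15323533,  0.11655918]), 'tvec': array([-0.07994587,  0.53572062,  1.54895237])}
```

View pics/top0.png

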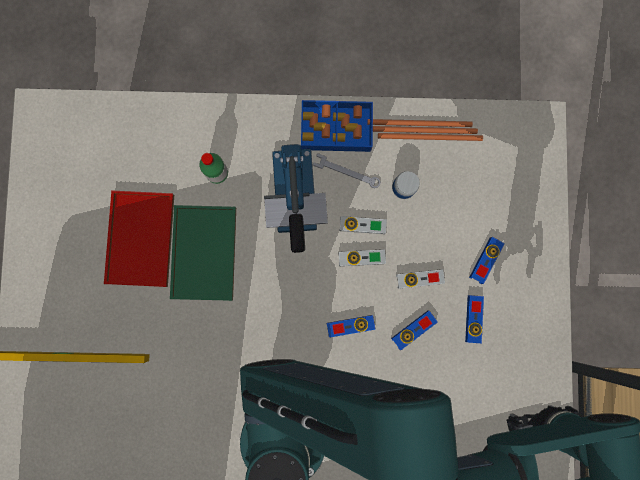

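View pics/side0.png

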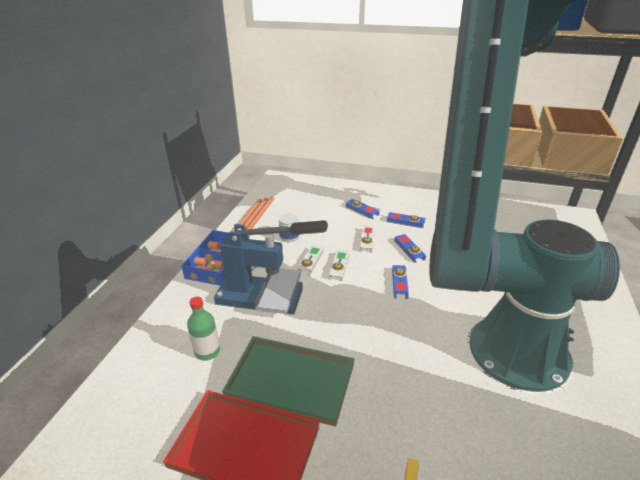

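The top view shows two green-tagged rails (tags near 376,225 and 375,257) and one red-tagged rail (433,278). The blue ones are decoys. The press is at about (293,205), with the green tray at (203,253) and the red tray at (139,238). The side view shows the same layout.

```bash
cat > h.py <<'E'
import numpy as np, cv2
from workcell import status, imaging, ctrl
def cam(n):
    i=imaging.camera_info(n); f=240/np.tan(np.radians(i['fov_y']/2))
    return np.array([[f,0,i['cx']],[0,f,i['cy']],[0,0,1]]),cv2.Rodrigues(i['rvec'])[0],np.array(i['tvec'])
def ray(n,uv):
    K,R,t=cam(n); d=R.T@np.linalg.inv(K)@np.array([uv[0],uv[1],1.]); return -R.T@t,d
def plane(n,uv,z):
    c,d=ray(n,uv); return c+d*(z-c[2])/d[2]
def proj(n,P):
    K,R,t=cam(n); p=K@(R@np.array(P,float)+t); return p[:2]/p[2]
def tri(uvt,uvs):
    A=[];b=[]
    for n,uv in(('top',uvt),('side',uvs)):
        c,d=ray(n,uv); d=d/np.linalg.norm(d); M=np.eye(3)-np.outer(d,d); A.append(M); b.append(M@c)
    return np.linalg.lstsq(np.vstack(A),np.hstack(b),rcond=None)[0]
def blobs(img,lo,hi,amin=8,roi=None):
    h=cv2.cvtColor(img,cv2.COLOR_RGB2HSV); m=cv2.inRange(h,lo,hi)
    if roi: k=np.zeros_like(m); k[roi[1]:roi[3],roi[0]:roi[2]]=255; m&=k
    n,l,s,c=cv2.connectedComponentsWithStats(m)
    return [(c[i].round(1).tolist(),s[i].tolist()) for i in range(1,n) if s[i][4]>=amin]
E
python3 - <<'E'
from h import *
t=cv2.imread('pics/top0.png')[:,:,::-1].copy(); s=cv2.imread('pics/side0.png')[:,:,::-1].copy()
R=(255,90,460,300)
for nm,lo,hi in(('green',(45,100,60),(75,255,255)),('yellow',(18,120,60),(32,255,255)),('red',(0,150,120),(6,255,255))):
    print(nm)
    for n,im,r in(('top',t,(330,205,460,300)),('side',s,(290,215,385,290))):
        for c,st in blobs(im,lo,hi,8,r): print(' ',n,c,st, plane(n,c,.02).round(4)) 
for nm,lo,hi,r in(('greentray',(50,80,20),(90,255,255),(165,195,245,310)),('redtray',(0,150,60),(8,255,255),(95,185,178,295))):
    for c,st in blobs(t,lo,hi,300,r): print(nm,c,st,plane('top',c,.006).round(4))
a=cv2.resize(t[130:300,250:450],None,fx=4,fy=3.5,interpolation=cv2.INTER_CUBIC)[:,:,::-1]
cv2.imwrite('pics/c1.png',cv2.resize(t[140:290,255:400],None,fx=4,fy=4,interpolation=cv2.INTER_CUBIC)[:,:,::-1])
cv2.imwrite('pics/c2.png',cv2.resize(s[205:325,200:380],None,fx=4.4,fy=4.4,interpolation=cv2.INTER_CUBIC)[:,:,::-1])
E
```

```text
green
  top [375.4, 225.1] [370, 221, 11, 9, 92] [ 0.5995 -0.2438  0.02  ]
  top [374.4, 256.4] [369, 252, 11, 10, 92] [ 0.5115 -0.2419  0.02  ]
  side [314.1, 250.3] [311, 248, 7, 5, 24] [ 0.5969 -0.2461  0.02  ]
  side [340.9, 255.0] [338, 253, 7, 5, 27] [ 0.5085 -0.2443  0.02  ]
yellow
  top [350.5, 224.0] [344, 217, 14, 14, 54] [ 0.6011 -0.1739  0.02  ]
  top [350.7, 223.2] [348, 220, 7, 7, 37] [ 0.6033 -0.1744  0.02  ]
  top [353.2, 257.3] [347, 251, 14, 14, 58] [ 0.5077 -0.1828  0.02  ]
  top [353.3, 257.8] [350, 254, 8, 8, 40] [ 0.5063 -0.1831  0.02  ]
  top [410.1, 279.6] [404, 273, 14, 14, 52] [ 0.449  -0.3418  0.02  ]
  top [410.8, 279.6] [408, 276, 7, 8, 38] [ 0.449  -0.3438  0.02  ]
red
  top [433.2, 277.1] [428, 273, 11, 10, 92] [ 0.4573 -0.4062  0.02  ]
  side [368.0, 230.0] [366, 229, 5, 3, 15] [ 0.4539 -0.4071  0.02  ]
greentray [203.0, 253.1] [170, 205, 65, 96, 5561] [0.5114 0.2377 0.006 ]
redtray [138.8, 238.3] [104, 191, 69, 96, 5552] [0.5491 0.4192 0.006 ]
```

View pics/c1.png

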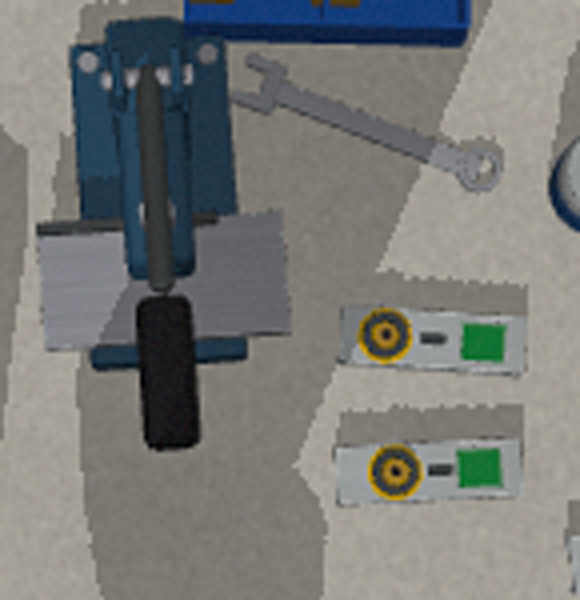

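View pics/c2.png

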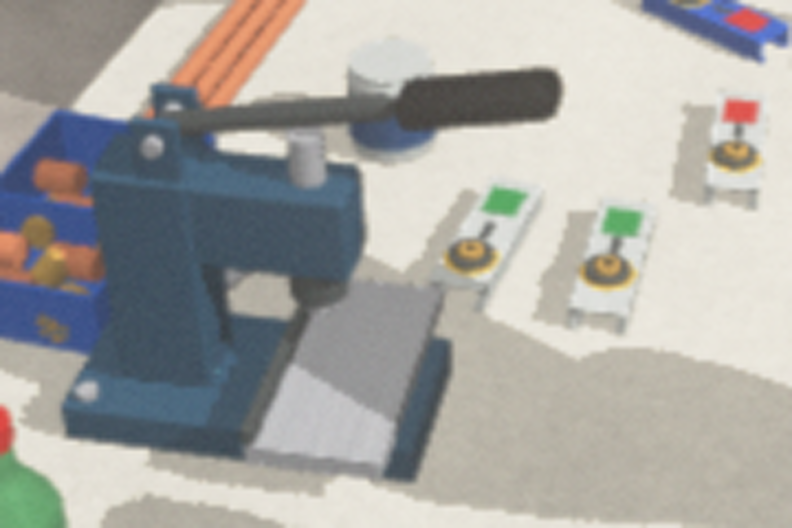

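The crops show the bed's corners clearly, with the fence at the upper left. The free end of the fence is on the right, where the rails come in.

```bash
python3 - <<'E'
from h import *
from scipy.optimize import least_squares
o1=lambda x,y:(x/4+255-.4,y/4+140-.4); o2=lambda x,y:(x/4.4+200-.4,y/4.4+205-.4)
obs=[('top',o1(283,211),(.028,-.085,.045)),('top',o1(291,332),(-.057,-.085,.045)),('top',o1(47,350),(-.057,.085,.045)),
('side',o2(385,470),(-.057,.085,.045)),('side',o2(442,290),(-.057,-.085,.045)),]
W=lambda p,q:np.array([p[0]+np.cos(p[2])*q[0]-np.sin(p[2])*q[1],p[1]+np.sin(p[2])*q[0]+np.cos(p[2])*q[1],q[2]])
f=lambda p:np.hstack([proj(n,W(p,q))-uv for n,uv,q in obs])
for sel in(obs,obs[:3]):
    o=sel; g=lambda p:np.hstack([proj(n,W(p,q))-uv for n,uv,q in o])
    r=least_squares(g,[.6,.02,0]); p=r.x; print('press',p.round(4),'resid',r.fun.round(1))
    for nm,q in(('handle',(-.114,0,.266)),('tip',(0,0,.086)),('fence_end',(.021,-.04,.057)),('fence85',(.021,.085,.057)),('gripend',(-.149,0,.27))):
        P=W(p,q); print(nm,P.round(4),proj('top',P).round(1),proj('side',P).round(1))
t=cv2.imread('pics/top0.png')[:,:,::-1].copy(); s=cv2.imread('pics/side0.png')[:,:,::-1].copy()
# collar rim centres by merging yellow pixels
h=cv2.cvtColor(t,cv2.COLOR_RGB2HSV)
for nm,roi in(('r1',(338,212,390,238)),('r2',(335,245,390,270)),('r3',(395,265,448,292))):
    x0,y0,x1,y1=roi; m=cv2.inRange(h[y0:y1,x0:x1],(18,120,60),(32,255,255))
    pts=cv2.findNonZero(m)[:,0]; (cx,cy),rad=cv2.minEnclosingCircle(pts); b=cv2.inRange(h[y0:y1,x0:x1],(0,0,155),(179,45,255))
    C=plane('top',(cx+x0,cy+y0),.02); T=None
    print(nm,'collar px',round(cx+x0,1),round(cy+y0,1),C.round(4))
# trays
for nm,lo,hi,r in(('g',(50,80,20),(90,255,255),(165,195,245,310)),('r',(0,150,60),(8,255,255),(95,185,178,295))):
    m=cv2.inRange(h,lo,hi); k=np.zeros_like(m); k[r[1]:r[3],r[0]:r[2]]=255; m&=k
    rr=cv2.minAreaRect(cv2.findNonZero(m)); b=cv2.boxPoints(rr); P=np.array([plane('top',u,.022)[:2] for u in b]); print(nm,P.round(3).tolist(),P.mean(0).round(4))
# rail ends crops
cv2.imwrite('pics/c3.png',cv2.resize(t[205:295,330:455],None,fx=6,fy=6,interpolation=cv2.INTER_CUBIC)[:,:,::-1])
E
```

```text
press [ 0.6468 -0.0179  0.1054] resid [-0.5  0.3  0.1  0.4 -0.4  0.9 -1.  -1.4 -0.3 -0.5]
handle [ 0.5334 -0.0299  0.266 ] [297.2 237.1] [312.1 223.1]
tip [ 0.6468 -0.0179  0.086 ] [294.7 202.6] [272.3 275.2]
fence_end [ 0.6719 -0.0555  0.057 ] [308.9 195.7] [269.5 273.6]
fence85 [0.6587 0.0689 0.057 ] [263.4 199.4] [256.9 303.3]
gripend [ 0.4986 -0.0336  0.27  ] [298.4 251.7] [326.1 222.9]
press [ 0.6486 -0.0189  0.0953] resid [-0.  -0.   0.3  0.  -0.3 -0. ]
handle [ 0.5352 -0.0298  0.266 ] [297.2 236.3] [311.4 223. ]
tip [ 0.6486 -0.0189  0.086 ] [295.1 201.9] [271.8 274.9]
fence_end [ 0.6734 -0.0567  0.057 ] [309.3 195.2] [269.2 273.3]
fence85 [0.6615 0.0677 0.057 ] [263.9 198.4] [256.1 302.8]
gripend [ 0.5003 -0.0331  0.27  ] [298.2 251. ] [325.4 223. ]
r1 collar px 350.9 223.3 [ 0.603  -0.1751  0.02  ]
r2 collar px 353.2 257.5 [ 0.5071 -0.1828  0.02  ]
r3 collar px 410.8 279.4 [ 0.4496 -0.3438  0.02  ]
g [[0.383, 0.322], [0.644, 0.324], [0.642, 0.151], [0.381, 0.151]] [0.5125 0.2369]
r [[0.421, 0.505], [0.685, 0.501], [0.677, 0.326], [0.413, 0.333]] [0.5491 0.4165]
```

View pics/c3.png

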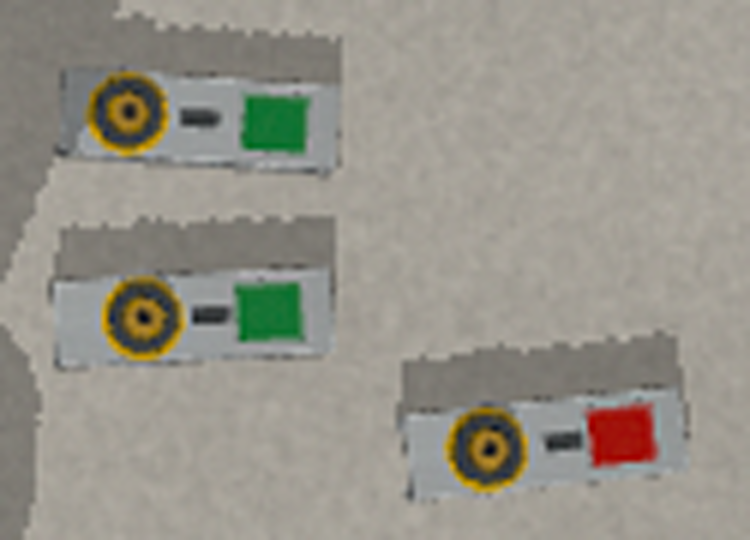

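R1 and R2 are green (slot offsets suggest b and c), and R3 is red (e). I'll do R3 first, starting by turning the tool and moving over it.

```bash
cat >> h.py <<'E'
def go(x,y,z,psi):
    """turn rz first, then shift mm in the turned tool axes"""
    s=status.sense(); q=s['orientation']; th=2*np.arctan2(q[1],q[0]); T=np.pi/2+psi
    d=np.array([x,y,z])-s['tool_pos']; c,n=np.cos(T),np.sin(T)
    rz=-(T-th); rz=(rz+np.pi)%(2*np.pi)-np.pi
    print(f"t={s['time_s']:.1f} pos={s['tool_pos'].round(4)} F={s['force'].round(1)} open={s['opening']:.4f} grip={s['grip_force']:.0f} psi={th-np.pi/2:.3f} | rz={rz:.3f} tx={1e3*(c*d[0]+n*d[1]):.1f} ty={1e3*(n*d[0]-c*d[1]):.1f} tz={-1e3*d[2]:.1f}")
E
```

{"api": "arm_command", "payload": {
  "targets": [
    [[0, 0, -0.1225, 0, 0, 0, 85], [0, 0, -0.1225, 0, 0, 0, 85], [0, 0, -0.1225, 0, 0, 0, 85], [0, 0, -0.1225, 0, 0, 0, 85], [0, 0, -0.1225, 0, 0, 0, 85]]
  ]
}}

```text
time_s: 0.52
tool_pos: [0.1325, -0.5848, 0.2418]
orientation: [0.913, 0.408, 0.0, -0.001]
force: [0.3, -0.1, 0.6]
opening: 0.085
grip_force: 0.0
```

{"api": "arm_command", "payload": {
  "targets": [
    [[0, 0, -0.1225, 0, 0, 0, 85], [0, 0, -0.1225, 0, 0, 0, 85], [0, 0, -0.1225, 0, 0, 0, 85], [0, 0, -0.1225, 0, 0, 0, 85], [0, 0, -0.1225, 0, 0, 0, 85]]
  ]
}}

```text
time_s: 0.93
tool_pos: [0.1325, -0.5848, 0.2418]
orientation: [0.747, 0.665, 0.0, -0.0]
force: [1.4, 0.3, 0.3]
opening: 0.0849
grip_force: 0.0
```

{"api": "arm_command", "payload": {
  "targets": [
    [[0, 0, -0.1225, 0, 0, 0, 85], [0, 0, -0.1225, 0, 0, 0, 85], [0, 0, 0, 18, 38, 0, 85], [0, 0, 0, 18, 38, 0, 85], [0, 0, 0, 18, 38, 0, 85]]
  ]
}}

```text
time_s: 1.35
tool_pos: [0.2386, -0.5174, 0.2417]
orientation: [0.664, 0.748, 0.0, -0.0]
force: [1.2, -0.5, -0.7]
opening: 0.085
grip_force: 0.0
```

```bash
python3 -c "
from h import *
go(.4542,-.3815,.10,.123)"
```

```text
t=1.4 pos=[ 0.2386 -0.5174  0.2417] F=[ 1.2 -0.5 -0.7] open=0.0850 grip=0 psi=0.120 | rz=-0.003 tx=108.5 ty=230.7 tz=141.7
```

{"api": "arm_command", "payload": {
  "targets": [
    [[0, 0, 0, 20, 41, 10, 85], [0, 0, 0, 20, 41, 20, 85], [0, 0, 0, 20, 41, 20, 85], [0, 0, 0, 20, 41, 20, 85], [0, 0, 0, 15, 35, 20, 85]]
  ]
}}

```text
time_s: 1.77
tool_pos: [0.4016, -0.4136, 0.1633]
orientation: [0.663, 0.749, 0.0, 0.0]
force: [0.2, -2.0, -0.3]
opening: 0.0852
grip_force: 0.0
```

{"api": "arm_command", "payload": {
  "targets": [
    [[0, 0, 0, 10, 25, 20, 85], [0, 0, 0, 3, 7, 15, 85], [0, 0, 0, 0, 0, 15, 85], [0, 0, 0, 0, 0, 0, 85], [0, 0, 0, 0, 0, 0, 85]]
  ]
}}

```text
time_s: 2.18
tool_pos: [0.4298, -0.3976, 0.1129]
orientation: [0.663, 0.749, 0.0, -0.001]
force: [0.8, -0.2, 0.4]
opening: 0.0849
grip_force: 0.0
```

```bash
python3 - <<'E'
from h import *
go(.4542,-.3815,.013,.123)
t=imaging.camera('top'); cv2.imwrite('pics/t1.png',cv2.resize(t[200:440,230:550],None,fx=2.4,fy=2.4)[:,:,::-1])
for nm,lo,hi in(('green',(45,100,60),(75,255,255)),('red',(0,150,120),(6,255,255))):
    print(nm,[b[0] for b in blobs(t,lo,hi,40,(330,205,460,480))])
E
```

```text
t=2.2 pos=[ 0.4298 -0.3976  0.1129] F=[ 0.8 -0.2  0.4] open=0.0849 grip=0 psi=0.122 | rz=-0.001 tx=13.0 ty=26.2 tz=99.9
green [[375.4, 225.1], [374.4, 256.4]]
red [[431.2, 276.6]]
```

View pics/t1.png

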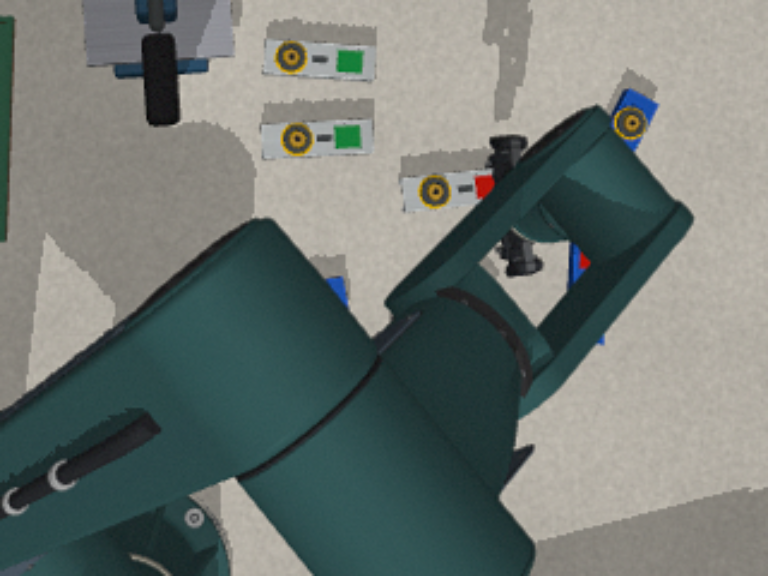

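The fingers (crop 510,155 and 520,255) are just short of the red rail, and no other rails have appeared. I'll move over it, descend and grip.

{"api": "arm_command", "payload": {
  "targets": [
    [[0, 0, 0, 6.5, 13, 0, 85], [0, 0, 0, 6.5, 13, 0, 85], [0, 0, 0, 0, 0, 20, 85], [0, 0, 0, 0, 0, 25, 85], [0, 0, 0, 0, 0, 25, 85]]
  ]
}}

```text
time_s: 2.65
tool_pos: [0.4569, -0.3829, 0.0449]
orientation: [0.663, 0.749, 0.0, 0.002]
force: [0.6, 0.1, -0.1]
opening: 0.0848
grip_force: 0.0
```

{"api": "arm_command", "payload": {
  "targets": [
    [[0, 0, 0, 0, 0, 20, 85], [0, 0, 0, 0, 0, 8, 85], [0, 0, 0, 0, 0, 0, 85], [0, 0, 0, 0, 0, 0, 85], [0, 0, 0, 0, 0, 0, 85]]
  ]
}}

```text
time_s: 3.07
tool_pos: [0.4557, -0.3831, 0.0173]
orientation: [0.663, 0.749, -0.0, 0.001]
force: [0.3, -0.5, -0.2]
opening: 0.0851
grip_force: 0.0
```

```bash
python3 - <<'E'
from h import *
go(.4542,-.3815,.013,.123)
E
```

```text
t=3.1 pos=[ 0.4557 -0.3831  0.0173] F=[ 0.3 -0.5 -0.2] open=0.0851 grip=0 psi=0.122 | rz=-0.001 tx=1.8 ty=-1.3 tz=4.3
```

{"api": "arm_command", "payload": {
  "targets": [
    [[0, 0, 0, 0, 0, 5, 85], [0, 0, 0, 0, 0, 0, 36], [0, 0, 0, 0, 0, 0, 36], [0, 0, 0, 0, 0, 0, 36], [0, 0, 0, 0, 0, 0, 36]]
  ],
  "newtons": 80
}}

```text
time_s: 3.48
tool_pos: [0.4547, -0.3825, 0.0113]
orientation: [0.663, 0.749, -0.0, 0.0]
force: [-5.5, 6.8, 48.9]
opening: 0.0386
grip_force: 67.2
```

{"api": "arm_command", "payload": {
  "targets": [
    [[0, 0, 0, 0, 0, 0, 36], [0, 0, 0, 0, 0, 0, 36], [0, 0, 0, 0, 0, 0, 36], [0, 0, 0, 0, 0, -5, 36], [0, 0, 0, 0, 0, -10, 36]]
  ]
}}

```text
time_s: 3.9
tool_pos: [0.4537, -0.3814, 0.025]
orientation: [0.663, 0.749, 0.0, -0.002]
force: [-0.8, -0.9, -2.6]
opening: 0.0384
grip_force: 80.8
```

{"api": "arm_command", "payload": {
  "targets": [
    [[0, 0, 0, 0, 0, -20, 36], [0, 0, 0, 0, 0, -30, 36], [0, 0, 0, 0, 0, -35, 36], [0, 0, 0, 0, 0, -35, 36], [0, 0, 0, 0, 0, -35, 36]]
  ]
}}

```text
time_s: 4.32
tool_pos: [0.4541, -0.3818, 0.1827]
orientation: [0.663, 0.749, 0.0, -0.0]
force: [0.8, -0.6, -1.5]
opening: 0.0381
grip_force: 80.8
```

```bash
python3 - <<'E'
from h import *
go(.42,0,.36,.0)
for y,x in((-.0377,0),):pass
for n in('top','side'):
    P=[ .4542,-.3815,.2]; im=imaging.camera(n); cv2.imwrite(f'pics/{n}2.png',im[:,:,::-1])
    print(n,[b for b in blobs(im,(18,120,60),(32,255,255),15,(330,180,480,300))], [b for b in blobs(im,(0,150,120),(6,255,255),15,(330,150,480,300))])
E
```

```text
t=4.3 pos=[ 0.4541 -0.3818  0.1827] F=[ 0.8 -0.6 -1.5] open=0.0381 grip=81 psi=0.122 | rz=0.122 tx=381.8 ty=-34.1 tz=-177.3
top [([350.5, 224.3], [344, 217, 14, 14, 55]), ([350.9, 223.2], [348, 220, 7, 7, 37]), ([353.3, 257.6], [347, 251, 14, 14, 57]), ([353.3, 257.7], [350, 254, 8, 8, 39]), ([419.4, 274.0], [416, 270, 13, 13, 31]), ([421.7, 275.5], [419, 273, 7, 7, 29])] []
side [] [([404.3, 238.9], [401, 237, 7, 5, 19])]
```

View pics/side2.png

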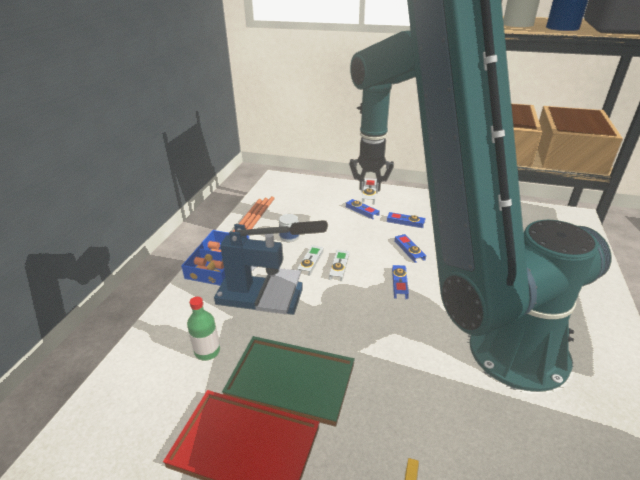

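R3 is held at (370,188) in the side view. I'll carry it over to the red tray.

{"api": "arm_command", "payload": {
  "targets": [
    [[0, 0, 0.0457, 5, -10, -30, 36], [0, 0, 0.0457, 8, -10, -36, 36], [0, 0, 0.0457, 10, -10, -36, 36], [0, 0, 0, 15, 0, -36, 36], [0, 0, 0, 20, 0, -30, 36]]
  ]
}}

```text
time_s: 4.83
tool_pos: [0.4228, -0.3268, 0.3506]
orientation: [0.713, 0.701, -0.0, 0.0]
force: [1.0, -1.2, -1.7]
opening: 0.0385
grip_force: 81.7
```

{"api": "arm_command", "payload": {
  "targets": [
    [[0, 0, 0, 30, 0, -5, 36], [0, 0, 0, 40, 0, 0, 36], [0, 0, 0, 40, 0, 0, 36], [0, 0, 0, 40, 0, 0, 36], [0, 0, 0, 40, 0, 0, 36]]
  ]
}}

```text
time_s: 5.25
tool_pos: [0.4254, -0.1347, 0.3531]
orientation: [0.713, 0.701, -0.0, -0.001]
force: [2.0, 0.2, -2.8]
opening: 0.038
grip_force: 81.8
```

{"api": "arm_command", "payload": {
  "targets": [
    [[0, 0, 0, 40, 0, 0, 36], [0, 0, 0, 40, 0, 0, 36], [0, 0, 0, 40, 0, 0, 36], [0, 0, 0, 40, 0, 0, 36], [0, 0, 0, 40, 0, 0, 36]]
  ]
}}

```text
time_s: 5.67
tool_pos: [0.4283, 0.0651, 0.3532]
orientation: [0.713, 0.702, -0.0, -0.0]
force: [0.4, -0.6, -2.4]
opening: 0.0382
grip_force: 81.8
```

{"api": "arm_command", "payload": {
  "targets": [
    [[0, 0, 0, 40, 0, 0, 36], [0, 0, 0, 40, 0, 0, 36], [0, 0, 0, 40, 0, 0, 36], [0, 0, 0, 30, 20, 0, 36], [0, 0, 0, 20, 20, 0, 36]]
  ]
}}

```text
time_s: 6.08
tool_pos: [0.4706, 0.2358, 0.3531]
orientation: [0.711, 0.703, -0.0, -0.001]
force: [0.6, -0.7, -2.3]
opening: 0.0384
grip_force: 81.8
```

```bash
python3 - <<'E'
from h import *
go(.549,.4065,.06,-.015)
E
```

```text
t=6.1 pos=[0.4706 0.2358 0.3531] F=[ 0.6 -0.7 -2.3] open=0.0384 grip=82 psi=-0.012 | rz=0.003 tx=171.9 ty=75.8 tz=293.1
```

{"api": "arm_command", "payload": {
  "targets": [
    [[0, 0, 0, 34, 15, 10, 36], [0, 0, 0, 34, 15, 15, 36], [0, 0, 0, 34, 15, 15, 36], [0, 0, 0, 34, 15, 15, 36], [0, 0, 0, 32, 14, 15, 36]]
  ]
}}

```text
time_s: 6.5
tool_pos: [0.5484, 0.401, 0.2818]
orientation: [0.712, 0.702, -0.001, -0.0]
force: [0.8, 0.4, -2.0]
opening: 0.0385
grip_force: 81.9
```

{"api": "arm_command", "payload": {
  "targets": [
    [[0, 0, 0, 4, 2, 30, 36], [0, 0, 0, 0, 0, 40, 36], [0, 0, 0, 0, 0, 40, 36], [0, 0, 0, 0, 0, 40, 36], [0, 0, 0, 0, 0, 40, 36]]
  ]
}}

```text
time_s: 6.92
tool_pos: [0.5496, 0.403, 0.0912]
orientation: [0.712, 0.702, -0.001, -0.0]
force: [0.4, 0.9, -2.3]
opening: 0.0383
grip_force: 81.8
```

{"api": "arm_command", "payload": {
  "targets": [
    [[0, 0, 0, 0, 0, 20, 36], [0, 0, 0, 0, 0, 10, 36], [0, 0, 0, 0, 0, 0, 36], [0, 0, 0, 0, 0, 0, 36], [0, 0, 0, 0, 0, 0, 36]]
  ]
}}

```text
time_s: 7.33
tool_pos: [0.5522, 0.4043, 0.0659]
orientation: [0.712, 0.702, 0.002, 0.0]
force: [0.5, -0.3, -2.3]
opening: 0.0383
grip_force: 81.7
```

```bash
python3 - <<'E'
from h import *
go(.549,.4065,.0185,-.015)
im=imaging.camera('side');cv2.imwrite('pics/s3.png',im[280:480,130:430][:,:,::-1].repeat(2,0).repeat(2,1))
E
```

```text
t=7.3 pos=[0.5522 0.4043 0.0659] F=[ 0.5 -0.3 -2.3] open=0.0383 grip=82 psi=-0.015 | rz=-0.000 tx=2.1 ty=-3.3 tz=47.4
```

View pics/s3.png

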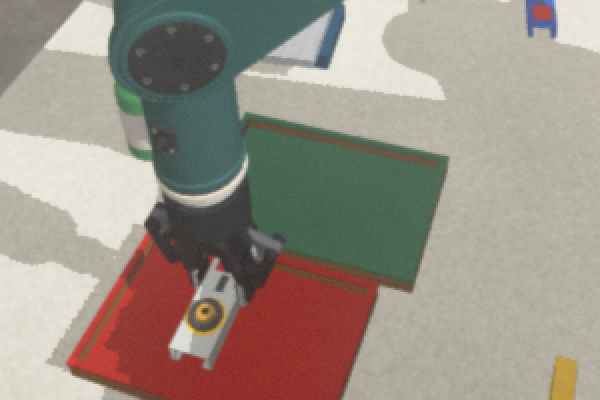

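The rail is inside the red tray outline, so I'll lower and release it.

{"api": "arm_command", "payload": {
  "targets": [
    [[0, 0, 0, 1, -1.5, 15, 36], [0, 0, 0, 1, -1.5, 15, 36], [0, 0, 0, 0, 0, 10, 36], [0, 0, 0, 0, 0, 4, 36], [0, 0, 0, 0, 0, 2, 36]]
  ]
}}

```text
time_s: 7.8
tool_pos: [0.548, 0.4056, 0.0181]
orientation: [0.712, 0.702, 0.0, 0.0]
force: [0.4, 0.1, -3.3]
opening: 0.0382
grip_force: 81.9
```

{"api": "arm_command", "payload": {
  "targets": [
    [[0, 0, 0, 0, 0, 1, 36], [0, 0, 0, 0, 0, 0, 36], [0, 0, 0, 0, 0, 0, 45], [0, 0, 0, 0, 0, 0, 55], [0, 0, 0, 0, 0, 0, 65]]
  ]
}}

```text
time_s: 8.22
tool_pos: [0.5485, 0.4059, 0.0178]
orientation: [0.712, 0.702, 0.001, 0.0]
force: [-0.9, 0.4, 0.3]
opening: 0.0645
grip_force: 0.0
```

{"api": "arm_command", "payload": {
  "targets": [
    [[0, 0, 0, 0, 0, 0, 75], [0, 0, 0, 0, 0, -15, 75], [0, 0, 0, 0, 0, -35, 75], [0, 0, 0, 0, 0, -40, 75], [0, 0, 0, 0, 0, -40, 75]]
  ]
}}

```text
time_s: 8.63
tool_pos: [0.5472, 0.4051, 0.1477]
orientation: [0.712, 0.702, -0.001, -0.0]
force: [0.7, 0.0, -0.8]
opening: 0.075
grip_force: 0.0
```

{"api": "arm_command", "payload": {
  "targets": [
    [[0, 0, 0, 0, -10, -40, 80], [0, 0, 0, -10, -30, -25, 80], [0, 0, 0, -20, -30, -20, 80], [0, 0, 0, -30, -25, -10, 80], [0, 0, 0, -35, -20, 0, 80]]
  ]
}}

```text
time_s: 9.05
tool_pos: [0.431, 0.3132, 0.245]
orientation: [0.712, 0.703, 0.003, 0.001]
force: [0.7, -0.5, 0.1]
opening: 0.0802
grip_force: 0.0
```

```bash
python3 - <<'E'
from h import *
u=np.array([-.0044,.0591]);u/=np.linalg.norm(u);M=np.array([.5071,-.1828]); print(M-.076*u)
go(*(M-.076*u),.35,.074)
im=imaging.camera('top')
print([b for b in blobs(im,(18,120,60),(32,255,255),12,(90,180,460,310))],[b[0] for b in blobs(im,(45,100,60),(75,255,255),40,(330,205,460,480))])
print([b for b in blobs(im,(0,0,130),(179,60,255),40,(112,200,165,280))])
E
```

```text
[ 0.51274259 -0.25859024]
t=9.1 pos=[0.431  0.3132 0.245 ] F=[ 0.7 -0.5  0.1] open=0.0802 grip=0 psi=-0.013 | rz=-0.087 tx=-576.2 ty=39.3 tz=-105.0
[([350.5, 224.3], [344, 217, 14, 14, 55]), ([350.8, 223.2], [348, 220, 7, 7, 38]), ([128.6, 237.1], [121, 231, 14, 14, 48]), ([126.8, 237.0], [124, 234, 7, 7, 37]), ([353.2, 257.5], [347, 251, 14, 14, 58]), ([353.2, 257.8], [350, 254, 8, 8, 39])] [[375.4, 225.1], [374.4, 256.4]]
[]
```

R3 is in the red tray, with its collar at (128,237). Next is the nearer green rail, R2.

{"api": "arm_command", "payload": {
  "targets": [
    [[0, 0, -0.087, 0, 0, -30, 85], [0, 0, 0, -20, 0, -36, 85], [0, 0, 0, -25, 0, -32, 85], [0, 0, 0, -35, 0, -8, 85], [0, 0, 0, -40, 0, 0, 85]]
  ]
}}

```text
time_s: 9.52
tool_pos: [0.4419, 0.1928, 0.3517]
orientation: [0.68, 0.733, 0.003, 0.002]
force: [1.1, -1.0, 0.3]
opening: 0.0852
grip_force: 0.0
```

{"api": "arm_command", "payload": {
  "targets": [
    [[0, 0, 0, -40, 0, 0, 85], [0, 0, 0, -40, 0, 0, 85], [0, 0, 0, -40, 0, 0, 85], [0, 0, 0, -40, 0, 0, 85], [0, 0, 0, -40, 0, 0, 85]]
  ]
}}

```text
time_s: 9.93
tool_pos: [0.4541, -0.0088, 0.3482]
orientation: [0.681, 0.732, 0.0, 0.0]
force: [0.7, 0.2, -0.1]
opening: 0.0848
grip_force: 0.0
```

{"api": "arm_command", "payload": {
  "targets": [
    [[0, 0, 0, -40, 0, 0, 85], [0, 0, 0, -40, 0, 0, 85], [0, 0, 0, -40, 0, 0, 85], [0, 0, 0, -40, 0, 10, 85], [0, 0, 0, -35, 0, 20, 85]]
  ]
}}

```text
time_s: 10.35
tool_pos: [0.4698, -0.2051, 0.32]
orientation: [0.682, 0.732, 0.001, 0.003]
force: [1.7, 0.3, 0.9]
opening: 0.0849
grip_force: 0.0
```

{"api": "arm_command", "payload": {
  "targets": [
    [[0, 0, 0, -30, 10, 25, 85], [0, 0, 0, -20, 10, 30, 85], [0, 0, 0, -10, 10, 35, 85], [0, 0, 0, 0, 0, 35, 85], [0, 0, 0, 0, 0, 30, 85]]
  ]
}}

```text
time_s: 10.77
tool_pos: [0.5027, -0.26, 0.1606]
orientation: [0.682, 0.732, 0.0, -0.0]
force: [-0.1, 0.6, -0.1]
opening: 0.0848
grip_force: 0.0
```

```bash
python3 - <<'E'
from h import *
go(.5127,-.2586,.015,.074)
E
```

```text
t=10.8 pos=[ 0.5027 -0.26    0.1606] F=[-0.1  0.6 -0.1] open=0.0848 grip=0 psi=0.071 | rz=-0.003 tx=0.6 ty=10.1 tz=145.6
```

{"api": "arm_command", "payload": {
  "targets": [
    [[0, 0, 0, 0.5, 5, 15, 85], [0, 0, 0, 0, 5, 30, 85], [0, 0, 0, 0, 0, 30, 85], [0, 0, 0, 0, 0, 20, 85], [0, 0, 0, 0, 0, 5, 85]]
  ]
}}

```text
time_s: 11.18
tool_pos: [0.5105, -0.2565, 0.0594]
orientation: [0.681, 0.732, -0.0, -0.003]
force: [-0.7, 0.7, -0.6]
opening: 0.0848
grip_force: 0.0
```

{"api": "arm_command", "payload": {
  "targets": [
    [[0, 0, 0, 0, 0, 0, 85], [0, 0, 0, 0, 0, 0, 85], [0, 0, 0, 0, 0, 0, 85], [0, 0, 0, 0, 0, 0, 85], [0, 0, 0, 0, 0, 0, 85]]
  ]
}}

```text
time_s: 11.6
tool_pos: [0.5134, -0.2585, 0.0642]
orientation: [0.681, 0.732, 0.0, 0.001]
force: [-0.1, -0.2, 0.1]
opening: 0.0848
grip_force: 0.0
```

```bash
python3 - <<'E'
from h import *
go(.5127,-.2586,.015,.074)
E
```

```text
t=11.6 pos=[ 0.5134 -0.2585  0.0642] F=[-0.1 -0.2  0.1] open=0.0848 grip=0 psi=0.072 | rz=-0.002 tx=-0.1 ty=-0.7 tz=49.2
```

{"api": "arm_command", "payload": {
  "targets": [
    [[0, 0, 0, 0, 0, 15, 85], [0, 0, 0, 0, 0, 20, 85], [0, 0, 0, 0, 0, 9, 85], [0, 0, 0, 0, 0, 4, 85], [0, 0, 0, 0, 0, 0, 85]]
  ]
}}

```text
time_s: 12.02
tool_pos: [0.5121, -0.2576, 0.0143]
orientation: [0.681, 0.732, -0.0, -0.001]
force: [-1.5, -0.0, 0.1]
opening: 0.0852
grip_force: 0.0
```

{"api": "arm_command", "payload": {
  "targets": [
    [[0, 0, 0, 0, 0, 0, 36], [0, 0, 0, 0, 0, 0, 36], [0, 0, 0, 0, 0, 0, 36], [0, 0, 0, 0, 0, 0, 36], [0, 0, 0, 0, 0, 0, 36]]
  ],
  "newtons": 100
}}

```text
time_s: 12.43
tool_pos: [0.513, -0.2582, 0.016]
orientation: [0.681, 0.732, 0.0, 0.001]
force: [-1.6, -0.5, 7.4]
opening: 0.0378
grip_force: 89.4
```

{"api": "arm_command", "payload": {
  "targets": [
    [[0, 0, 0, 0, 0, 0, 36], [0, 0, 0, 0, 0, 0, 36], [0, 0, 0, 0, 0, 0, 36], [0, 0, 0, 0, 0, 0, 36], [0, 0, 0, 0, 0, 0, 36]]
  ]
}}

```text
time_s: 12.85
tool_pos: [0.513, -0.2582, 0.016]
orientation: [0.681, 0.732, 0.0, 0.001]
force: [-1.5, 0.1, 7.0]
opening: 0.0376
grip_force: 89.4
```

```bash
python3 - <<'E'
from h import *
go(.5127,-.2586,.10,.10)
im=imaging.camera('top')
print([b[:2] for b in blobs(im,(18,120,60),(32,255,255),12,(340,180,460,310))])
E
```

```text
t=12.8 pos=[ 0.513  -0.2582  0.016 ] F=[-1.5  0.1  7. ] open=0.0376 grip=89 psi=0.072 | rz=-0.028 tx=-0.3 ty=-0.3 tz=-84.0
[([350.4, 224.1], [344, 217, 14, 14, 54]), ([350.8, 223.2], [348, 220, 7, 7, 36]), ([351.5, 256.8], [347, 251, 13, 14, 40]), ([353.1, 257.2], [350, 254, 7, 8, 39])]
```

{"api": "arm_command", "payload": {
  "targets": [
    [[0, 0, 0, 0, 0, -8, 36], [0, 0, 0, 0, 0, -20, 36], [0, 0, -0.028, 0, 0, -25, 36], [0, 0, 0, 0, 0, -25, 36], [0, 0, 0, 0, 0, -10, 36]]
  ]
}}

```text
time_s: 13.32
tool_pos: [0.5139, -0.2588, 0.1061]
orientation: [0.671, 0.742, 0.0, 0.002]
force: [0.7, -1.0, -2.1]
opening: 0.0377
grip_force: 89.4
```

{"api": "arm_command", "payload": {
  "targets": [
    [[0, 0, 0, 5, 20, 0, 36], [0, 0, 0, 9, 35, 0, 36], [0, 0, 0, 9, 35, 0, 36], [0, 0, 0, 9, 35, 0, 36], [0, 0, 0, 5, 22, 0, 36]]
  ]
}}

```text
time_s: 13.73
tool_pos: [0.6582, -0.2049, 0.1027]
orientation: [0.671, 0.742, 0.001, 0.001]
force: [0.9, -0.2, -3.3]
opening: 0.0379
grip_force: 89.3
```

{"api": "arm_command", "payload": {
  "targets": [
    [[0, 0, 0, 3, 10, 0, 36], [0, 0, 0, 0, 0, 0, 36], [0, 0, 0, 0, 0, 0, 36], [0, 0, 0, 0, 0, 0, 36], [0, 0, 0, 0, 0, 0, 36]]
  ]
}}

```text
time_s: 14.15
tool_pos: [0.663, -0.2029, 0.1025]
orientation: [0.671, 0.741, -0.0, -0.001]
force: [-0.5, 0.3, -3.0]
opening: 0.0381
grip_force: 89.3
```

```bash
python3 - <<'E'
from h import *
go(.666,-.203,.067,.10)
s=status.sense();p=s['tool_pos'];print('pred mark',(p+np.array([-.0998*.0756,.995*.0756,.010])).round(4))
t=imaging.camera('top');d=imaging.camera('side')
h=cv2.cvtColor(t,cv2.COLOR_RGB2HSV)
cv2.imwrite('pics/4.png',np.hstack([cv2.resize(t[150:250,260:400],None,fx=2.8,fy=2.8),cv2.resize(d[195:295,230:370],None,fx=2.8,fy=2.8)])[:,:,::-1])
for n,im,r in(('top',t,(300,150,400,230)),('side',d,(230,195,370,295))): print(n,[b[:2] for b in blobs(im,(18,120,60),(32,255,255),8,r)],[b[0] for b in blobs(im,(45,100,60),(75,255,255),8,r)])
E
```

```text
t=14.2 pos=[ 0.663  -0.2029  0.1025] F=[-0.5  0.3 -3. ] open=0.0381 grip=89 psi=0.099 | rz=-0.001 tx=-0.4 ty=3.0 tz=35.5
pred mark [ 0.6554 -0.1277  0.1125]
top [([330.7, 197.7], [329, 193, 7, 11, 22]), ([352.2, 218.3], [348, 217, 10, 5, 13])] [[355.4, 198.2], [374.7, 224.6]]
side [] [[287.6, 234.6], [314.0, 250.2]]
```

View pics/4.png

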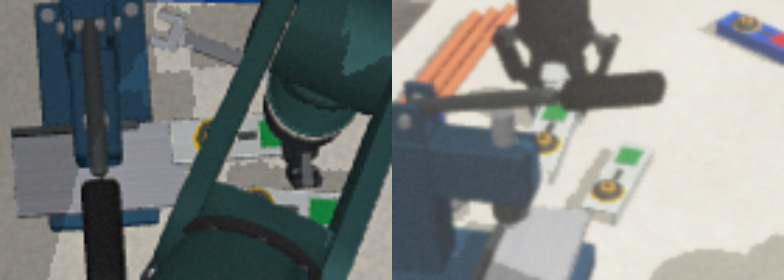

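The rail is level and parallel to the bed. The top crop puts its collar at (204,133), just right of the bed. Before sliding in I'll check the wrist's clearance over the lever.

```bash
python3 - <<'E'
from h import *
for z in(.18,.25,.3,.35,.4,.45): print(z,proj('side',[.4541,-.3818,z]).round(0))
E
```

```text
0.18 [369. 192.]
0.25 [370. 171.]
0.3 [371. 156.]
0.35 [372. 140.]
0.4 [373. 124.]
0.45 [374. 106.]
```

{"api": "arm_command", "payload": {
  "targets": [
    [[0, 0, 0, 0, 1.5, 10, 36], [0, 0, 0, 0, 1.5, 15, 36], [0, 0, 0, 0, 0, 8, 36], [0, 0, 0, 0, 0, 2, 36], [0, 0, 0, 0, 0, 0, 36]]
  ]
}}

```text
time_s: 14.67
tool_pos: [0.6667, -0.2018, 0.0664]
orientation: [0.671, 0.741, -0.0, -0.001]
force: [-0.6, 0.0, -3.1]
opening: 0.0376
grip_force: 89.4
```

{"api": "arm_command", "payload": {
  "targets": [
    [[0, 0, 0, 8, -4, 0, 36], [0, 0, 0, 20, 0, 0, 36], [0, 0, 0, 25, 0, 0, 36], [0, 0, 0, 25, 0, 0, 36], [0, 0, 0, 15, 0, 0, 36]]
  ]
}}

```text
time_s: 15.08
tool_pos: [0.6538, -0.1073, 0.0685]
orientation: [0.671, 0.742, 0.0, -0.0]
force: [-0.3, -0.5, -3.3]
opening: 0.0376
grip_force: 89.4
```

{"api": "arm_command", "payload": {
  "targets": [
    [[0, 0, 0, 8, 0, 0, 36], [0, 0, 0, 0, 0, 1, 36], [0, 0, 0, 0, 0, 2, 36], [0, 0, 0, 0, 0, 0, 36], [0, 0, 0, 0, 0, 0, 36]]
  ]
}}

```text
time_s: 15.5
tool_pos: [0.6539, -0.1033, 0.0647]
orientation: [0.671, 0.741, -0.0, 0.0]
force: [0.5, -1.1, -2.8]
opening: 0.0381
grip_force: 89.4
```

```bash
python3 - <<'E'
from h import *
go(.655,-.0935,.0615,.10)
d=imaging.camera('side'); t=imaging.camera('top')
cv2.imwrite('pics/5.png',np.hstack([cv2.resize(t[150:250,230:370],None,fx=2.8,fy=2.8),cv2.resize(d[205:305,210:350],None,fx=2.8,fy=2.8)])[:,:,::-1])
E
```

```text
t=15.5 pos=[ 0.6539 -0.1033  0.0647] F=[ 0.5 -1.1 -2.8] open=0.0381 grip=89 psi=0.099 | rz=-0.001 tx=9.6 ty=2.0 tz=3.2
```

View pics/5.png

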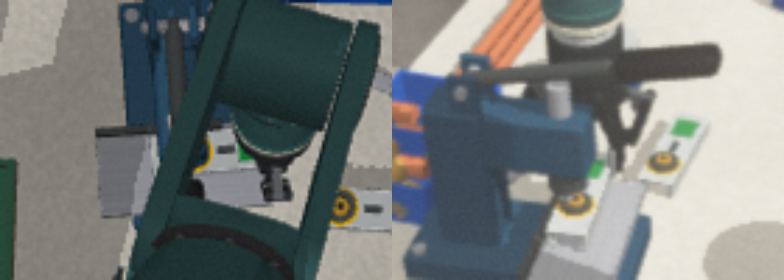

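The collar (side crop 575,202) is coming in under the punch (567,185). I'll do the final slide, then push gently against the fence.

{"api": "arm_command", "payload": {
  "targets": [
    [[0, 0, 0, 4, 0, 0, 36], [0, 0, 0, 4, 0, 0, 36], [0, 0, 0, 2, 1, 1, 36], [0, 0, 0, 0, 1, 1, 36], [0, 0, 0, 0, 0, 0, 36]]
  ]
}}

```text
time_s: 16.02
tool_pos: [0.6548, -0.0916, 0.0626]
orientation: [0.671, 0.742, 0.0, -0.0]
force: [0.8, -0.8, -3.3]
opening: 0.0378
grip_force: 89.4
```

{"api": "arm_command", "payload": {
  "targets": [
    [[0, 0, 0, 0, 0.7, 0, 36], [0, 0, 0, 0, 0.7, 0, 36], [0, 0, 0, 0, 0, 0, 36], [0, 0, 0, 0, 0, 0, 36], [0, 0, 0, 0, 0, 0, 36]]
  ]
}}

```text
time_s: 16.43
tool_pos: [0.6561, -0.0918, 0.0628]
orientation: [0.671, 0.742, 0.0, -0.0]
force: [-1.3, -0.4, -3.7]
opening: 0.0378
grip_force: 89.4
```

```bash
python3 - <<'E'
from h import *
go(.655,-.0935,.0615,.10)
E
```

```text
t=16.4 pos=[ 0.6561 -0.0918  0.0628] F=[-1.3 -0.4 -3.7] open=0.0378 grip=89 psi=0.100 | rz=-0.000 tx=-1.6 ty=-1.3 tz=1.3
```

{"api": "arm_command", "payload": {
  "targets": [
    [[0, 0, 0, -1.6, 0.5, 0, 36], [0, 0, 0, 0, 0.5, 0, 36], [0, 0, 0, 0, 0.5, 0, 36], [0, 0, 0, 0, 0, 0, 36], [0, 0, 0, 0, 0, 0, 36]]
  ]
}}

```text
time_s: 16.85
tool_pos: [0.6574, -0.0933, 0.0627]
orientation: [0.671, 0.742, -0.0, -0.0]
force: [-1.2, -1.3, -2.9]
opening: 0.0376
grip_force: 89.5
```

{"api": "arm_command", "payload": {
  "targets": [
    [[0, 0, 0, 0, 0.5, 0, 36], [0, 0, 0, 0, 0.5, 0, 36], [0, 0, 0, 0, 0, 0, 36], [0, 0, 0, 0, 0, 0, 36], [0, 0, 0, 0, 0, 0, 36]]
  ]
}}

```text
time_s: 17.27
tool_pos: [0.6575, -0.0932, 0.0626]
orientation: [0.671, 0.742, -0.001, -0.001]
force: [-4.5, -2.5, -1.0]
opening: 0.0376
grip_force: 89.7
```

```bash
python3 - <<'E'
from h import *
go(.655,-.0935,.0615,.10)
E
```

```text
t=17.3 pos=[ 0.6575 -0.0932  0.0626] F=[-4.5 -2.5 -1. ] open=0.0376 grip=90 psi=0.100 | rz=0.000 tx=-0.1 ty=-2.6 tz=1.1
```

Contact with the fence, −4.5 N. I'll lower the last millimetre, push lightly, release and back out.

{"api": "arm_command", "payload": {
  "targets": [
    [[0, 0, 0, 0, 0.4, 1, 36], [0, 0, 0, 0, 0.3, 0.6, 36], [0, 0, 0, 0, 0, 0, 36], [0, 0, 0, 0, 0, 0, 36], [0, 0, 0, 0, 0, 0, 36]]
  ]
}}

```text
time_s: 17.68
tool_pos: [0.6575, -0.0929, 0.0611]
orientation: [0.671, 0.742, -0.001, -0.001]
force: [-6.2, -1.1, 1.5]
opening: 0.038
grip_force: 89.9
```

```bash
python3 - <<'E'
from h import *
go(.655,-.0935,.0615,.10)
E
```

```text
t=17.7 pos=[ 0.6575 -0.0929  0.0611] F=[-6.2 -1.1  1.5] open=0.0380 grip=90 psi=0.100 | rz=0.000 tx=-0.3 ty=-2.6 tz=-0.4
```

{"api": "arm_command", "payload": {
  "targets": [
    [[0, 0, 0, 0, 0, 0, 42], [0, 0, 0, 0, 0, 0, 50], [0, 0, 0, 0, 0, 0, 60], [0, 0, 0, 0, 0, 0, 62], [0, 0, 0, 0, 0, -5, 62]]
  ]
}}

```text
time_s: 18.1
tool_pos: [0.6596, -0.0928, 0.0659]
orientation: [0.671, 0.742, 0.0, -0.0]
force: [-0.6, -0.0, 0.1]
opening: 0.0618
grip_force: 0.0
```

{"api": "arm_command", "payload": {
  "targets": [
    [[0, 0, 0, 0, 0, -15, 62], [0, 0, 0, -5, 0, -15, 62], [0, 0, 0, -25, 0, -10, 62], [0, 0, 0, -35, 0, -15, 62], [0, 0, 0, -30, 0, -25, 62]]
  ]
}}

```text
time_s: 18.52
tool_pos: [0.668, -0.1879, 0.1455]
orientation: [0.67, 0.742, -0.0, -0.001]
force: [-0.6, 0.4, -1.1]
opening: 0.062
grip_force: 0.0
```

```bash
python3 - <<'E'
from h import *
go(.536,-.03,.34,.10)
d=imaging.camera('side'); t=imaging.camera('top')
P=lambda z:[.650,-.018,z]
print('pred mark foot side',proj('side',P(.065)),'top',proj('top',P(.065)))
for n,im,r in(('top',t,(270,170,345,230)),('side',d,(230,240,310,300))): print(n,[b for b in blobs(im,(18,120,60),(32,255,255),6,r)],[b[0] for b in blobs(im,(45,100,60),(75,255,255),8,r)])
cv2.imwrite('pics/6.png',np.hstack([cv2.resize(t[160:240,250:350],None,fx=4,fy=4),cv2.resize(d[225:305,220:320],None,fx=4,fy=4)])[:,:,::-1])
E
```

```text
t=18.5 pos=[ 0.668  -0.1879  0.1455] F=[-0.6  0.4 -1.1] open=0.0620 grip=0 psi=0.101 | rz=0.001 tx=170.3 ty=-115.6 tz=-194.5
pred mark foot side [271.74097608 280.9431193 ] top [294.96959819 202.7277659 ]
top [] [[316.5, 200.8]]
side [([307.1, 261.6], [305, 261, 5, 2, 8]), ([273.2, 279.3], [271, 278, 5, 4, 12])] [[280.4, 267.7]]
```

View pics/6.png

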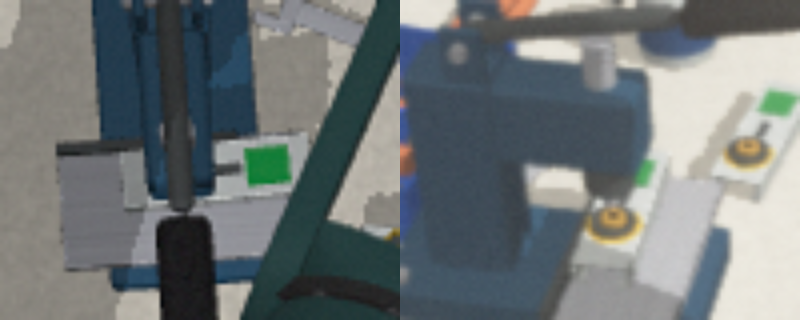

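The side crop shows the collar at (613,225) and the punch at about (608,195). To settle the lateral offset I'll read the pixels numerically.

```bash
python3 - <<'E'
from h import *
for z in(.065,.071,.074,.086,.102): print(z,proj('side',[.650,-.018,z]).round(1))
d=imaging.camera('side').astype(int)
print('cols 262..285')
for v in range(266,287): print(v,' '.join('%3d/%3d'%(d[v,u].mean(),d[v,u,0]-d[v,u,2]) for u in range(262,286)))
E
```

```text
0.065 [271.7 280.9]
0.071 [271.6 279.3]
0.074 [271.5 278.4]
0.086 [271.2 275. ]
0.102 [270.8 270.4]
cols 262..285
266  96/-13  92/-18  89/-17  86/-20  79/-20  79/-21  74/-24  81/-20  80/-18  78/-22  80/-21  80/-22  77/-21  79/-18  81/-21  79/-19  87/-25  97/-32 106/-23 117/-13 122/-11 161/  0 211/  3 213/  3
267 161/  7 144/  3 138/  0 119/ -3  82/-11  78/-16  76/-15  82/-20  79/-19  77/-17  79/-19  78/-19  80/-17  81/-20  80/-19  79/-19  86/-21 102/-28 110/-18 117/-12 132/ -8 171/ -2 216/  3 214/  3
268 220/ 13 218/ 14 209/ 16 166/ 12  91/  3  77/ -3  75/ -2  77/ -3  77/ -4  77/ -5  76/ -9  78/ -7  79/-10  78/-16  78/-16  81/-17  85/-18 105/-17 113/-15 123/-12 151/ -5 198/  0 216/  3 204/  2
269 225/ 13 222/ 13 216/ 14 177/ 17  96/  8  79/  2  76/  2  78/  2  79/  2  76/  2  76/  0  80/  0  79/  3  80/  0  82/ -1  90/ -7  96/ -7 111/-10 117/-14 128/-13 169/ -2 215/  2 213/  4 189/  3
270 223/ 13 224/ 14 222/ 14 200/ 19 105/  5  74/  2  77/  3  75/  0  82/  2  81/  3  81/  2  79/  1  84/ -1  93/ -1  93/  0  93/ -2 102/ -1 116/-10 120/-11 142/ -8 184/ -1 216/  3 215/  1 176/  4
271 22
[... 2429 characters left out ...]
 104/  7 104/ 11 107/ 13 114/ 26 122/ 48 149/ 92 181/ 92 204/ 56 197/ 13 181/  4 186/ -1 196/ -2 197/  0 198/  0
284  86/-21  90/  0 109/  0 156/  3 184/  9 197/ 31 170/ 90 151/ 98 126/ 71 126/ 66 123/ 59 126/ 60 134/ 70 149/ 95 168/103 196/ 93 215/ 44 225/  8 188/  4 183/  3 195/  0 196/ -1 198/ -1 200/ -2
285  86/-17  90/ -1 119/  2 161/  0 171/  4 176/  8 170/ 22 169/ 55 177/ 95 185/105 184/106 190/102 191/ 98 197/ 83 207/ 50 218/ 12 220/  6 222/  4 188/  4 186/  1 197/  2 198/ -2 198/ -1 199/ -2
286  88/ -7  95/  1 130/  2 164/  4 172/  3 172/  4 170/  3 172/  9 173/ 15 181/ 19 199/ 17 211/ 14 211/ 15 217/  9 219/  7 220/  2 219/  2 197/  6 185/  0 194/  1 198/  0 201/ -2 199/ -1 200/  0
```

The punch (u≈273.2) and bush (u≈273.1) line up laterally, and v agrees within about 0.6 px. Now to the handle with the fingers closed.

{"api": "arm_command", "payload": {
  "targets": [
    [[0, 0, 0, 0, 0, -30, 0], [0, 0, 0, 0, 0, -40, 0], [0, 0, 0, 0, 0, -40, 0], [0, 0, 0, 0, 0, -40, 0], [0, 0, 0, 0, 0, -35, 0]]
  ]
}}

```text
time_s: 19.08
tool_pos: [0.6687, -0.186, 0.3332]
orientation: [0.671, 0.742, 0.0, -0.0]
force: [0.6, -0.6, 0.5]
opening: 0.0016
grip_force: 0.0
```

{"api": "arm_command", "payload": {
  "targets": [
    [[0, 0, 0, 10, -20, -5, 0], [0, 0, 0, 22, -30, 0, 0], [0, 0, 0, 28, -28, 0, 0], [0, 0, 0, 28, -26, 0, 0], [0, 0, 0, 35, -12, 0, 0]]
  ]
}}

```text
time_s: 19.5
tool_pos: [0.5374, -0.0754, 0.3353]
orientation: [0.671, 0.741, -0.001, -0.001]
force: [-0.4, 0.9, 0.3]
opening: 0.0003
grip_force: 0.0
```

{"api": "arm_command", "payload": {
  "targets": [
    [[0, 0, 0, 30, 0, 0, 0], [0, 0, 0, 15, 0, 0, 0], [0, 0, 0, 2, 0, 0, 0], [0, 0, 0, 0, 0, 0, 0], [0, 0, 0, 0, 0, 0, 0]]
  ]
}}

```text
time_s: 19.92
tool_pos: [0.5365, -0.0299, 0.3358]
orientation: [0.671, 0.742, -0.0, -0.0]
force: [0.2, -0.8, -1.2]
opening: -0.0002
grip_force: 0.0
```

```bash
python3 - <<'E'
from h import *
go(.5366,-.0294,.282,.10)
E
```

```text
t=19.9 pos=[ 0.5365 -0.0299  0.3358] F=[ 0.2 -0.8 -1.2] open=-0.0002 grip=0 psi=0.101 | rz=0.001 tx=0.4 ty=0.2 tz=53.8
```

{"api": "arm_command", "payload": {
  "targets": [
    [[0, 0, 0, 0, 0, 15, 0], [0, 0, 0, 0, 0, 20, 0], [0, 0, 0, 0, 0, 14, 0], [0, 0, 0, 0, 0, 7, 0], [0, 0, 0, 0, 0, 6, 0]]
  ]
}}

```text
time_s: 20.33
tool_pos: [0.5363, -0.0309, 0.2733]
orientation: [0.671, 0.741, -0.001, -0.001]
force: [-1.0, -0.4, 3.6]
opening: 0.0001
grip_force: 1.4
```

{"api": "arm_command", "payload": {
  "targets": [
    [[0, 0, 0, 0, 0, 6, 0], [0, 0, 0, 0, 0, 6, 0], [0, 0, 0, 0, 0, 6, 0], [0, 0, 0, 0, 0, 6, 0], [0, 0, 0, 0, 0, 0, 0]]
  ]
}}

```text
time_s: 20.75
tool_pos: [0.5365, -0.0301, 0.2494]
orientation: [0.671, 0.742, -0.0, -0.0]
force: [-0.9, -1.0, 3.2]
opening: 0.0001
grip_force: 1.5
```

```bash
python3 - <<'E'
from h import *
go(.5366,-.0294,.222,.10)
E
```

```text
t=20.8 pos=[ 0.5365 -0.0301  0.2494] F=[-0.9 -1.   3.2] open=0.0001 grip=2 psi=0.100 | rz=-0.000 tx=0.7 ty=0.1 tz=27.4
```

{"api": "arm_command", "payload": {
  "targets": [
    [[0, 0, 0, 0, 0, 5, 0], [0, 0, 0, 0, 0, 5, 0], [0, 0, 0, 0, 0, 4, 0], [0, 0, 0, 0, 0, 0, 0], [0, 0, 0, 0, 0, 0, 0]]
  ]
}}

```text
time_s: 21.17
tool_pos: [0.5361, -0.0302, 0.2373]
orientation: [0.671, 0.742, -0.0, 0.0]
force: [-4.8, -0.2, 10.7]
opening: 0.0001
grip_force: 5.2
```

{"api": "arm_command", "payload": {
  "targets": [
    [[0, 0, 0, 0, 0, 5, 0], [0, 0, 0, 0, 0, 5, 0], [0, 0, 0, 0, 0, 3, 0], [0, 0, 0, 0, 0, 0, 0], [0, 0, 0, 0, 0, 0, 0]]
  ]
}}

```text
time_s: 21.58
tool_pos: [0.5361, -0.0302, 0.2275]
orientation: [0.671, 0.742, -0.0, 0.001]
force: [-13.8, -0.4, 34.3]
opening: -0.0003
grip_force: 18.1
```

```bash
python3 - <<'E'
from h import *
go(.5366,-.0294,.222,.10)
E
```

```text
t=21.6 pos=[ 0.5361 -0.0302  0.2275] F=[-13.8  -0.4  34.3] open=-0.0003 grip=18 psi=0.100 | rz=0.000 tx=0.8 ty=0.5 tz=5.5
```

Force rose to 34 N at about 0.24 rad, so the bush is home. One small extra push, then release.

{"api": "arm_command", "payload": {
  "targets": [
    [[0, 0, 0, 0, 0, 1, 0], [0, 0, 0, 0, 0, 0, 0], [0, 0, 0, 0, 0, -8, 0], [0, 0, 0, 0, 0, -15, 0], [0, 0, 0, 0, 0, -20, 0]]
  ]
}}

```text
time_s: 22.0
tool_pos: [0.5366, -0.0297, 0.2654]
orientation: [0.671, 0.742, 0.0, -0.0]
force: [1.7, 0.8, 1.6]
opening: 0.0001
grip_force: 0.8
```

{"api": "arm_command", "payload": {
  "targets": [
    [[0, 0, 0, 0, 0, -20, 0], [0, 0, 0, 0, 0, -25, 0], [0, 0, 0, -20, 0, -25, 0], [0, 0, 0, -35, 8, 0, 40], [0, 0, 0, -30, 20, 0, 65]]
  ]
}}

```text
time_s: 22.42
tool_pos: [0.5729, -0.1126, 0.338]
orientation: [0.67, 0.742, 0.001, 0.002]
force: [0.2, 0.2, 0.1]
opening: 0.0233
grip_force: 0.0
```

```bash
python3 - <<'E'
from h import *
go(.668,-.1879,.145,.10)
d=imaging.camera('side').astype(int); t=imaging.camera('top')
for v in range(274,284): print(v,' '.join('%3d/%3d'%(d[v,u].mean(),d[v,u,0]-d[v,u,2]) for u in range(266,281)))
print(blobs(t,(45,100,60),(75,255,255),40,(300,185,460,480)))
E
```

```text
t=22.4 pos=[ 0.5729 -0.1126  0.338 ] F=[0.2 0.2 0.1] open=0.0233 grip=0 psi=0.102 | rz=0.002 tx=-84.4 ty=87.1 tz=193.0
274 169/ 13 132/ 11 112/  4 136/  3 123/  0  96/  1 103/ -1 112/  1 113/ -1 104/  3 121/  1 171/  3 215/  2 219/  3 220/  2
275 153/ 15 119/  6 154/  5 217/  2 194/  2 131/  3 132/  0 155/ -1 148/  1 119/  1 145/  4 200/  2 218/  2 220/  2 218/  2
276 136/ 10 117/  3 166/  0 211/  3 191/  3 141/  0 139/  0 144/  1 130/ -2 121/  2 165/  2 205/  5 216/  2 219/  1 219/  1
277 109/  4 124/  2 161/  4 139/  1 122/  1 111/  2 109/  1 107/  4 105/  4 104/  4 120/  0 157/  2 193/  9 215/ 11 220/  3
278  96/  6 112/ 12 121/  3 107/  1 108/  8 109/ 27 110/ 36 113/ 46 111/ 44 104/ 33  97/ 10 112/  5 148/ 37 200/ 55 219/ 13
279 102/ 26 123/ 48 105/  9 109/ 10 121/ 47 141/ 95 145/106 158/121 152/114 141/ 99 108/ 42 104/  8 123/ 36 168/ 79 212/ 49
280 105/ 39 123/ 68 106/ 12 116/ 32 141/ 93 154/116 132/ 80 119/ 63 132/ 80 149/103 128/ 71 105/ 11 117/ 29 160/ 81 204/ 61
281 116/ 50 123/ 74 106/ 13 111/ 25 135/ 72 144/ 88 114/ 50  90/ 25 115/ 56 143/ 82 118/ 36 109/ 11 134/ 59 178/116 196/ 84
282 152/ 50 141/ 90 100/ 31  99/  8 106/ 13 107/ 21 110/ 22 105/ 18 103/ 18 114/ 16 110/  9 115/ 28 149/ 84 194/100 206/ 41
283 204/ 23 173/ 73 130/ 67 109/ 42  99/ 15  99/  8 102/  7 102/  8 107/ 15 114/ 28 124/ 46 150/ 89 181/ 94 207/ 53 203/ 14
[([316.4, 202.4], [312, 198, 9, 8, 50]), ([377.1, 225.4], [373, 221, 8, 9, 60])]
```

The bush has sunk into the collar: the yellow moved down with a dark hole below. Now to regrasp the rail on the bed.

{"api": "arm_command", "payload": {
  "targets": [
    [[0, 0, 0, -30, 10, 0, 62], [0, 0, 0, -28, 25, 0, 62], [0, 0, 0, -20, 30, 0, 62], [0, 0, 0, -6, 20, 20, 62], [0, 0, 0, 0, 2, 38, 62]]
  ]
}}

```text
time_s: 22.93
tool_pos: [0.6745, -0.1891, 0.2807]
orientation: [0.671, 0.741, 0.003, 0.006]
force: [1.2, -0.2, -0.9]
opening: 0.0618
grip_force: 0.0
```

{"api": "arm_command", "payload": {
  "targets": [
    [[0, 0, 0, 0, 0, 40, 62], [0, 0, 0, 0, 0, 40, 62], [0, 0, 0, 0, 0, 40, 62], [0, 0, 0, 0, 0, 30, 62], [0, 0, 0, 0, 0, 15, 62]]
  ]
}}

```text
time_s: 23.35
tool_pos: [0.6647, -0.1846, 0.1067]
orientation: [0.671, 0.742, -0.001, -0.004]
force: [-0.7, 0.2, -1.0]
opening: 0.062
grip_force: 0.0
```

{"api": "arm_command", "payload": {
  "targets": [
    [[0, 0, 0, 0, 0, 5, 62], [0, 0, 0, 0, 0, 0, 62], [0, 0, 0, 0, 0, 0, 62], [0, 0, 0, 0, 0, 0, 62], [0, 0, 0, 0, 0, 0, 62]]
  ]
}}

```text
time_s: 23.77
tool_pos: [0.6692, -0.187, 0.1093]
orientation: [0.671, 0.742, 0.001, 0.002]
force: [0.3, -0.2, -0.3]
opening: 0.0622
grip_force: 0.0
```

```bash
python3 - <<'E'
from h import *
go(.658,-.0935,.062,.10)
E
```

```text
t=23.8 pos=[ 0.6692 -0.187   0.1093] F=[ 0.3 -0.2 -0.3] open=0.0622 grip=0 psi=0.100 | rz=-0.000 tx=94.2 ty=-1.8 tz=47.3
```

{"api": "arm_command", "payload": {
  "targets": [
    [[0, 0, 0, 15, -1, 0, 62], [0, 0, 0, 30, -1, 0, 62], [0, 0, 0, 30, 0, 0, 62], [0, 0, 0, 15, 0, 5, 62], [0, 0, 0, 4, 0, 15, 62]]
  ]
}}

```text
time_s: 24.18
tool_pos: [0.6577, -0.0901, 0.0898]
orientation: [0.67, 0.742, 0.001, 0.002]
force: [-0.4, 0.0, -0.6]
opening: 0.0616
grip_force: 0.0
```

{"api": "arm_command", "payload": {
  "targets": [
    [[0, 0, 0, 0, 0, 15, 62], [0, 0, 0, 0, 0, 9, 62], [0, 0, 0, 0, 0, 2, 62], [0, 0, 0, 0, 0, 0, 62], [0, 0, 0, 0, 0, 0, 62]]
  ]
}}

```text
time_s: 24.6
tool_pos: [0.6569, -0.0937, 0.0616]
orientation: [0.671, 0.741, 0.0, 0.0]
force: [0.9, 0.6, 1.0]
opening: 0.0622
grip_force: 0.0
```

```bash
python3 - <<'E'
from h import *
go(.658,-.0935,.062,.10)
E
```

```text
t=24.6 pos=[ 0.6569 -0.0937  0.0616] F=[0.9 0.6 1. ] open=0.0622 grip=0 psi=0.100 | rz=-0.000 tx=0.1 ty=1.1 tz=-0.4
```

{"api": "arm_command", "payload": {
  "targets": [
    [[0, 0, 0, 0, 0, 0, 50], [0, 0, 0, 0, 0, 0, 36], [0, 0, 0, 0, 0, 0, 36], [0, 0, 0, 0, 0, 0, 36], [0, 0, 0, 0, 0, 0, 36]]
  ],
  "newtons": 100
}}

```text
time_s: 25.02
tool_pos: [0.6573, -0.0938, 0.0626]
orientation: [0.671, 0.741, 0.0, 0.001]
force: [-1.0, -0.6, 6.0]
opening: 0.038
grip_force: 86.4
```

```bash
python3 - <<'E'
from h import *
go(.658,-.0935,.062,.10)
E
```

```text
t=25.0 pos=[ 0.6573 -0.0938  0.0626] F=[-1.  -0.6  6. ] open=0.0380 grip=86 psi=0.100 | rz=-0.000 tx=0.2 ty=0.7 tz=0.6
```

{"api": "arm_command", "payload": {
  "targets": [
    [[0, 0, 0, 0, -1, -2, 36], [0, 0, 0, -10, -1, -2, 36], [0, 0, 0, -25, 0, -1, 36], [0, 0, 0, -35, 0, 0, 36], [0, 0, 0, -30, 0, 0, 36]]
  ]
}}

```text
time_s: 25.43
tool_pos: [0.6643, -0.1948, 0.0662]
orientation: [0.67, 0.742, -0.0, 0.0]
force: [-0.1, -0.0, -2.8]
opening: 0.0374
grip_force: 86.1
```

{"api": "arm_command", "payload": {
  "targets": [
    [[0, 0, 0, -20, 0, -10, 36], [0, 0, 0, -10, 0, -25, 36], [0, 0, 0, 0, 0, -38, 36], [0, 0, 0, 0, 0, -40, 36], [0, 0, 0, 0, 0, -40, 36]]
  ]
}}

```text
time_s: 25.85
tool_pos: [0.6662, -0.224, 0.2197]
orientation: [0.671, 0.741, -0.001, -0.001]
force: [1.9, 0.1, -2.7]
opening: 0.0377
grip_force: 86.2
```

{"api": "arm_command", "payload": {
  "targets": [
    [[0, 0, 0, 0, 0, -40, 36], [0, 0, 0, 0, -5, -40, 36], [0, 0, 0, 0, -15, -36, 36], [0, 0, 0.05, 0, -30, -20, 36], [0, 0, 0.05, 0, -40, 0, 36]]
  ]
}}

```text
time_s: 26.27
tool_pos: [0.5807, -0.2321, 0.3609]
orientation: [0.708, 0.707, 0.002, 0.006]
force: [1.1, -1.6, -1.7]
opening: 0.0381
grip_force: 86.4
```

{"api": "arm_command", "payload": {
  "targets": [
    [[0, 0, 0, 0, -40, 0, 36], [0, 0, 0, 0, -40, 0, 36], [0, 0, 0, 10, -35, 0, 36], [0, 0, 0, 25, -25, 0, 36], [0, 0, 0, 35, -5, 0, 36]]
  ]
}}

```text
time_s: 26.68
tool_pos: [0.428, -0.161, 0.3548]
orientation: [0.709, 0.705, -0.002, -0.001]
force: [0.9, 1.2, -2.3]
opening: 0.0375
grip_force: 86.4
```

```bash
python3 - <<'E'
from h import *
go(.4425,.185,.07,0)
d=imaging.camera('side'); print(blobs(d,(18,120,60),(32,255,255),8,(200,100,460,300)))
E
```

```text
t=26.7 pos=[ 0.428  -0.161   0.3548] F=[ 0.9  1.2 -2.3] open=0.0375 grip=86 psi=-0.005 | rz=-0.005 tx=346.0 ty=14.5 tz=284.8
[([208.0, 256.9], [206, 255, 5, 5, 20]), ([210.7, 265.1], [208, 262, 6, 7, 26])]
```

{"api": "arm_command", "payload": {
  "targets": [
    [[0, 0, 0, 38, 0, 0, 36], [0, 0, 0, 40, 0, 0, 36], [0, 0, 0, 40, 0, 0, 36], [0, 0, 0, 40, 0, 0, 36], [0, 0, 0, 40, 0, 0, 36]]
  ]
}}

```text
time_s: 27.15
tool_pos: [0.4322, 0.0392, 0.3553]
orientation: [0.707, 0.707, -0.0, 0.0]
force: [1.3, -0.5, -3.3]
opening: 0.0377
grip_force: 86.4
```

{"api": "arm_command", "payload": {
  "targets": [
    [[0, 0, 0, 40, 4, 5, 36], [0, 0, 0, 38, 4, 10, 36], [0, 0, 0, 33, 4, 20, 36], [0, 0, 0, 22, 2, 30, 36], [0, 0, 0, 10, 1, 35, 36]]
  ]
}}

```text
time_s: 27.57
tool_pos: [0.4495, 0.1842, 0.2557]
orientation: [0.706, 0.708, 0.002, 0.001]
force: [0.7, 0.3, -3.6]
opening: 0.0377
grip_force: 86.5
```

{"api": "arm_command", "payload": {
  "targets": [
    [[0, 0, 0, 0, 0, 40, 36], [0, 0, 0, 0, 0, 40, 36], [0, 0, 0, 0, 0, 40, 36], [0, 0, 0, 0, 0, 30, 36], [0, 0, 0, 0, 0, 20, 36]]
  ]
}}

```text
time_s: 27.98
tool_pos: [0.4459, 0.1802, 0.0821]
orientation: [0.707, 0.707, -0.002, -0.001]
force: [-0.3, 0.1, -2.9]
opening: 0.0379
grip_force: 86.3
```

{"api": "arm_command", "payload": {
  "targets": [
    [[0, 0, 0, 0, 0, 5, 36], [0, 0, 0, 0, 0, 0, 36], [0, 0, 0, 0, 0, 0, 36], [0, 0, 0, 0, 0, 0, 36], [0, 0, 0, 0, 0, 0, 36]]
  ]
}}

```text
time_s: 28.4
tool_pos: [0.4492, 0.1815, 0.0819]
orientation: [0.707, 0.707, 0.001, 0.001]
force: [-1.4, 0.3, -2.9]
opening: 0.0381
grip_force: 86.4
```

```bash
python3 - <<'E'
from h import *
go(.4425,.185,.0235,0)
d=imaging.camera('side');t=imaging.camera('top')
T=[b for b in blobs(t,(18,120,60),(32,255,255),8,(165,195,245,310))];S=[b for b in blobs(d,(18,120,60),(32,255,255),8,(220,330,360,425))]
print(T,S); 
s=status.sense()['tool_pos']; print('expected collar foot',proj('top',s+[0,.0756,.004]),proj('side',s+[0,.0756,.004]))
E
```

```text
t=28.4 pos=[0.4492 0.1815 0.0819] F=[-1.4  0.3 -2.9] open=0.0381 grip=86 psi=-0.000 | rz=-0.000 tx=3.5 ty=-6.7 tz=58.4
[] [([313.8, 373.2], [306, 367, 17, 11, 36]), ([313.7, 368.5], [310, 366, 9, 6, 33])]
expected collar foot [189.38247982 273.95042194] [312.69711499 369.24274732]
```

{"api": "arm_command", "payload": {
  "targets": [
    [[0, 0, 0, 2, -3, 15, 36], [0, 0, 0, 1.5, -3, 20, 36], [0, 0, 0, 0, 0, 13, 36], [0, 0, 0, 0, 0, 6, 36], [0, 0, 0, 0, 0, 2, 36]]
  ]
}}

```text
time_s: 28.92
tool_pos: [0.4415, 0.1846, 0.0239]
orientation: [0.707, 0.707, -0.0, -0.0]
force: [-0.6, -0.3, -1.8]
opening: 0.0371
grip_force: 86.5
```

{"api": "arm_command", "payload": {
  "targets": [
    [[0, 0, 0, 0, 0, 1, 36], [0, 0, 0, 0, 0, 0, 36], [0, 0, 0, 0, 0, 0, 36], [0, 0, 0, 0, 0, 0, 36], [0, 0, 0, 0, 0, 0, 36]]
  ]
}}

```text
time_s: 29.33
tool_pos: [0.4425, 0.1848, 0.0238]
orientation: [0.707, 0.707, 0.001, 0.0]
force: [0.2, 0.1, -2.0]
opening: 0.0377
grip_force: 86.5
```

```bash
python3 - <<'E'
from h import *
go(.4425,.185,.0235,0)
E
```

```text
t=29.3 pos=[0.4425 0.1848 0.0238] F=[ 0.2  0.1 -2. ] open=0.0377 grip=87 psi=-0.000 | rz=-0.000 tx=0.2 ty=0.0 tz=0.3
```

{"api": "arm_command", "payload": {
  "targets": [
    [[0, 0, 0, 0, 0, 0, 45], [0, 0, 0, 0, 0, 0, 55], [0, 0, 0, 0, 0, 0, 65], [0, 0, 0, 0, 0, -5, 75], [0, 0, 0, 0, 0, -20, 75]]
  ]
}}

```text
time_s: 29.75
tool_pos: [0.44, 0.1842, 0.0469]
orientation: [0.707, 0.707, -0.002, -0.001]
force: [-0.2, -0.7, -0.7]
opening: 0.0751
grip_force: 0.0
```

{"api": "arm_command", "payload": {
  "targets": [
    [[0, 0, 0, 0, 0, -40, 80], [0, 0, 0, 0, 0, -40, 80], [0, 0, 0, 0, 0, -40, 80], [0, 0, 0, 0, 0, -40, 80], [0, 0, 0, 0, 0, -40, 80]]
  ]
}}

```text
time_s: 30.17
tool_pos: [0.441, 0.1845, 0.2508]
orientation: [0.707, 0.707, 0.0, 0.0]
force: [0.6, -0.1, 0.1]
opening: 0.0798
grip_force: 0.0
```

{"api": "arm_command", "payload": {
  "targets": [
    [[0, 0, 0, -15, 0, -37, 85], [0, 0, 0, -25, 0, -30, 85], [0, 0, 0, -35, 0, -20, 85], [0, 0, 0, -40, 0, 0, 85], [0, 0, 0, -40, 0, 0, 85]]
  ]
}}

```text
time_s: 30.58
tool_pos: [0.4422, 0.0285, 0.3376]
orientation: [0.706, 0.708, 0.002, 0.002]
force: [0.2, -0.3, -0.6]
opening: 0.0849
grip_force: 0.0
```

```bash
python3 - <<'E'
from h import *
u=np.array([.0035,.0687]);u/=np.linalg.norm(u)
t=imaging.camera('top')
G=[b for b in blobs(t,(45,100,60),(75,255,255),40,(300,185,460,480))]
Y=[b for b in blobs(t,(18,120,60),(32,255,255),12,(330,180,460,310))]
print(G,Y); print([b for b in blobs(t,(18,120,60),(32,255,255),8,(165,195,245,310))])
M=np.array([.603,-.1751]); go(*(M-.084*u),.35,-.051); print(M-.084*u)
E
```

```text
[([375.4, 225.1], [370, 221, 11, 9, 92])] [([350.4, 224.2], [344, 217, 14, 14, 54]), ([350.7, 223.2], [348, 220, 7, 7, 37])]
[([192.4, 277.1], [186, 271, 14, 14, 51]), ([192.0, 277.4], [189, 274, 7, 8, 40])]
t=30.6 pos=[0.4419 0.0213 0.3367] F=[-0.5 -4.7 -0.2] open=0.0846 grip=0 psi=-0.003 | rz=0.048 tx=-271.9 ty=170.9 tz=-13.3
[ 0.59872607 -0.2589912 ]
```

R2 is in the green tray, with its collar at (192,277). R1 hasn't moved, so I'll fetch it.

{"api": "arm_command", "payload": {
  "targets": [
    [[0, 0, 0.048, -30, 0, -5, 85], [0, 0, 0, -40, 0, -5, 85], [0, 0, 0, -40, 0, 0, 85], [0, 0, 0, -40, 0, 0, 85], [0, 0, 0, -40, 0, 0, 85]]
  ]
}}

```text
time_s: 31.05
tool_pos: [0.4333, -0.1616, 0.3457]
orientation: [0.724, 0.69, 0.0, 0.0]
force: [0.2, -0.4, -0.4]
opening: 0.0848
grip_force: 0.0
```

{"api": "arm_command", "payload": {
  "targets": [
    [[0, 0, 0, -35, 15, 0, 85], [0, 0, 0, -28, 30, 0, 85], [0, 0, 0, -15, 38, 0, 85], [0, 0, 0, -4, 40, 0, 85], [0, 0, 0, 0, 30, 15, 85]]
  ]
}}

```text
time_s: 31.47
tool_pos: [0.5866, -0.252, 0.3328]
orientation: [0.725, 0.689, 0.001, 0.003]
force: [0.6, -0.1, 0.5]
opening: 0.0851
grip_force: 0.0
```

{"api": "arm_command", "payload": {
  "targets": [
    [[0, 0, 0, 0, 15, 35, 85], [0, 0, 0, 0, 3, 40, 85], [0, 0, 0, 0, 0, 40, 85], [0, 0, 0, 0, 0, 40, 85], [0, 0, 0, 0, 0, 40, 85]]
  ]
}}

```text
time_s: 31.88
tool_pos: [0.6008, -0.2497, 0.1336]
orientation: [0.724, 0.69, 0.0, -0.0]
force: [0.6, -0.1, -0.2]
opening: 0.085
grip_force: 0.0
```

{"api": "arm_command", "payload": {
  "targets": [
    [[0, 0, 0, 0, 0, 40, 85], [0, 0, 0, 0, 0, 20, 85], [0, 0, 0, 0, 0, 5, 85], [0, 0, 0, 0, 0, 0, 85], [0, 0, 0, 0, 0, 0, 85]]
  ]
}}

```text
time_s: 32.3
tool_pos: [0.6018, -0.2506, 0.0714]
orientation: [0.724, 0.69, 0.0, 0.001]
force: [1.2, -0.1, 0.7]
opening: 0.085
grip_force: 0.0
```

```bash
python3 - <<'E'
from h import *
go(.5987,-.259,.0155,-.051)
t=imaging.camera('top')
print(blobs(t,(45,100,60),(75,255,255),20,(300,185,460,480)),blobs(t,(18,120,60),(32,255,255),12,(330,180,460,310)))
E
```

```text
t=32.3 pos=[ 0.6018 -0.2506  0.0714] F=[ 1.2 -0.1  0.7] open=0.0850 grip=0 psi=-0.048 | rz=0.003 tx=-8.6 ty=-2.7 tz=55.9
[([372.7, 225.8], [370, 221, 7, 9, 41])] [([348.2, 222.9], [344, 217, 13, 14, 37]), ([350.7, 223.2], [348, 220, 7, 7, 37])]
```

{"api": "arm_command", "payload": {
  "targets": [
    [[0, 0, 0.003, -4, -1.5, 5, 85], [0, 0, 0, -4.5, -1.2, 20, 85], [0, 0, 0, 0, 0, 20, 85], [0, 0, 0, 0, 0, 9, 85], [0, 0, 0, 0, 0, 1.5, 85]]
  ]
}}

```text
time_s: 32.77
tool_pos: [0.597, -0.2585, 0.0139]
orientation: [0.725, 0.689, -0.0, -0.001]
force: [-0.8, 0.3, 0.7]
opening: 0.0849
grip_force: 0.0
```

{"api": "arm_command", "payload": {
  "targets": [
    [[0, 0, 0, 0, 0, 0, 85], [0, 0, 0, 0, 0, 0, 36], [0, 0, 0, 0, 0, 0, 36], [0, 0, 0, 0, 0, 0, 36], [0, 0, 0, 0, 0, 0, 36]]
  ],
  "newtons": 100
}}

```text
time_s: 33.18
tool_pos: [0.5984, -0.2589, 0.0157]
orientation: [0.725, 0.689, 0.0, 0.001]
force: [-5.0, 3.0, 46.6]
opening: 0.0389
grip_force: 59.4
```

{"api": "arm_command", "payload": {
  "targets": [
    [[0, 0, 0, 0, 0, 0, 36], [0, 0, 0, 0, 0, 0, 36], [0, 0, 0, 0, 0, 0, 36], [0, 0, 0, 0, 0, 0, 36], [0, 0, 0, 0, 0, 0, 36]]
  ]
}}

```text
time_s: 33.6
tool_pos: [0.5985, -0.259, 0.0161]
orientation: [0.725, 0.689, 0.0, 0.001]
force: [-0.5, -0.1, 5.1]
opening: 0.0377
grip_force: 89.4
```

```bash
python3 - <<'E'
from h import *
go(.5987,-.259,.1,-.051)
t=imaging.camera('top'); print(blobs(t,(18,120,60),(32,255,255),12,(330,180,460,310)))
for u in((350.7,223.2),(350.9,223.5)): print(plane('top',u,.027))
E
```

```text
t=33.6 pos=[ 0.5985 -0.259   0.0161] F=[-0.5 -0.1  5.1] open=0.0377 grip=89 psi=-0.051 | rz=0.000 tx=-0.0 ty=0.2 tz=-83.9
[([350.4, 223.8], [344, 217, 14, 14, 52]), ([350.8, 223.1], [348, 220, 7, 7, 40])]
[ 0.60235816 -0.17387551  0.027     ]
[ 0.60152678 -0.17444591  0.027     ]
```

{"api": "arm_command", "payload": {
  "targets": [
    [[0, 0, 0, 0, 0, -8, 36], [0, 0, 0, 0, 0, -20, 36], [0, 0, -0.0755, 0, 0, -25, 36], [0, 0, -0.0755, 0, 0, -25, 36], [0, 0, 0, 0, 0, -8, 36]]
  ]
}}

```text
time_s: 34.07
tool_pos: [0.5996, -0.2596, 0.1047]
orientation: [0.67, 0.742, 0.001, 0.003]
force: [-0.5, -0.3, -1.7]
opening: 0.0378
grip_force: 89.3
```

{"api": "arm_command", "payload": {
  "targets": [
    [[0, 0, 0, 8, 14, 0, 36], [0, 0, 0, 12, 22, 0, 36], [0, 0, 0, 12, 22, 0, 36], [0, 0, 0, 8, 13, 0, 36], [0, 0, 0, 0, 0, 0, 36]]
  ]
}}

```text
time_s: 34.48
tool_pos: [0.667, -0.209, 0.0996]
orientation: [0.671, 0.742, 0.001, -0.0]
force: [-0.1, -0.3, -2.1]
opening: 0.0381
grip_force: 89.3
```

{"api": "arm_command", "payload": {
  "targets": [
    [[0, 0, 0, 0, 0, 10, 36], [0, 0, 0, 0, 0, 15, 36], [0, 0, 0, 0, 0, 7, 36], [0, 0, 0, 0, 0, 0, 36], [0, 0, 0, 0, 0, 0, 36]]
  ]
}}

```text
time_s: 34.9
tool_pos: [0.663, -0.2119, 0.0675]
orientation: [0.671, 0.741, -0.001, -0.001]
force: [-0.8, 0.3, -1.8]
opening: 0.0379
grip_force: 89.3
```

```bash
python3 - <<'E'
from h import *
go(.6654,-.2117,.067,.1)
d=imaging.camera('side');s=status.sense()['tool_pos']; print('expected',proj('side',s+[-.0084,.0839,.004]),blobs(d,(18,120,60),(32,255,255),8,(230,240,310,300)))
E
```

```text
t=34.9 pos=[ 0.663  -0.2119  0.0675] F=[-0.8  0.3 -1.8] open=0.0379 grip=89 psi=0.099 | rz=-0.001 tx=-0.1 ty=2.4 tz=0.5
expected [283.32456571 255.49537948] []
```

{"api": "arm_command", "payload": {
  "targets": [
    [[0, 0, 0, 8, 1, 0, 36], [0, 0, 0, 20, 0, 0, 36], [0, 0, 0, 28, 0, 0, 36], [0, 0, 0, 25, 0, 0, 36], [0, 0, 0, 15, 0, 0, 36]]
  ]
}}

```text
time_s: 35.37
tool_pos: [0.6555, -0.1134, 0.0695]
orientation: [0.671, 0.742, 0.0, -0.0]
force: [-0.9, 0.8, -2.9]
opening: 0.0379
grip_force: 89.3
```

{"api": "arm_command", "payload": {
  "targets": [
    [[0, 0, 0, 10, 0, 1, 36], [0, 0, 0, 4, 1, 1, 36], [0, 0, 0, 0, 1, 2, 36], [0, 0, 0, 0, 0, 0, 36], [0, 0, 0, 0, 0, 0, 36]]
  ]
}}

```text
time_s: 35.78
tool_pos: [0.6569, -0.1032, 0.0646]
orientation: [0.671, 0.741, -0.0, 0.0]
force: [0.3, -0.5, -2.4]
opening: 0.0378
grip_force: 89.3
```

```bash
python3 - <<'E'
from h import *
go(.6584,-.1018,.0615,.1)
E
```

```text
t=35.8 pos=[ 0.6569 -0.1032  0.0646] F=[ 0.3 -0.5 -2.4] open=0.0378 grip=89 psi=0.099 | rz=-0.001 tx=1.2 ty=1.7 tz=3.1
```

{"api": "arm_command", "payload": {
  "targets": [
    [[0, 0, 0, 1, 0.5, 1, 36], [0, 0, 0, 0, 0.5, 1, 36], [0, 0, 0, 0, 0.5, 0, 36], [0, 0, 0, 0, 0, 0, 36], [0, 0, 0, 0, 0, 0, 36]]
  ]
}}

```text
time_s: 36.2
tool_pos: [0.6579, -0.1011, 0.0627]
orientation: [0.671, 0.741, -0.0, -0.0]
force: [-0.8, -0.6, -2.4]
opening: 0.0381
grip_force: 89.3
```

{"api": "arm_command", "payload": {
  "targets": [
    [[0, 0, 0, 0, 0.5, 0.5, 36], [0, 0, 0, 0, 0.5, 0, 36], [0, 0, 0, 0, 0, 0, 36], [0, 0, 0, 0, 0, 0, 36], [0, 0, 0, 0, 0, 0, 36]]
  ]
}}

```text
time_s: 36.62
tool_pos: [0.658, -0.1008, 0.062]
orientation: [0.671, 0.742, -0.001, -0.001]
force: [-4.7, -1.8, -0.9]
opening: 0.038
grip_force: 89.5
```

```bash
python3 - <<'E'
from h import *
go(.6584,-.1018,.0615,.1)
E
```

```text
t=36.6 pos=[ 0.658  -0.1008  0.062 ] F=[-4.7 -1.8 -0.9] open=0.0380 grip=89 psi=0.100 | rz=0.000 tx=-1.0 ty=0.3 tz=0.5
```

Fence contact again. I'll correct tx by −1 mm, seat the rail, release and back out.

{"api": "arm_command", "payload": {
  "targets": [
    [[0, 0, 0, -1, 0.3, 0.5, 36], [0, 0, 0, 0, 0.3, 0.5, 36], [0, 0, 0, 0, 0, 0, 36], [0, 0, 0, 0, 0, 0, 36], [0, 0, 0, 0, 0, 0, 36]]
  ]
}}

```text
time_s: 37.03
tool_pos: [0.6582, -0.1013, 0.0611]
orientation: [0.671, 0.742, -0.001, -0.001]
force: [-6.1, 0.3, 1.9]
opening: 0.0379
grip_force: 89.8
```

```bash
python3 - <<'E'
from h import *
go(.6584,-.1018,.0615,.1)
E
```

```text
t=37.0 pos=[ 0.6582 -0.1013  0.0611] F=[-6.1  0.3  1.9] open=0.0379 grip=90 psi=0.100 | rz=0.000 tx=-0.5 ty=0.2 tz=-0.4
```

{"api": "arm_command", "payload": {
  "targets": [
    [[0, 0, 0, 0, 0, 0, 42], [0, 0, 0, 0, 0, 0, 50], [0, 0, 0, 0, 0, 0, 60], [0, 0, 0, 0, 0, 0, 62], [0, 0, 0, 0, 0, -5, 62]]
  ]
}}

```text
time_s: 37.45
tool_pos: [0.6597, -0.1016, 0.0658]
orientation: [0.671, 0.741, 0.0, -0.0]
force: [0.3, -0.8, 0.2]
opening: 0.0619
grip_force: 0.0
```

{"api": "arm_command", "payload": {
  "targets": [
    [[0, 0, 0, 0, 0, -15, 62], [0, 0, 0, -5, 0, -15, 62], [0, 0, 0, -25, 0, -10, 62], [0, 0, 0, -35, 0, -15, 62], [0, 0, 0, -25, 0, -25, 62]]
  ]
}}

```text
time_s: 37.87
tool_pos: [0.6678, -0.1925, 0.1456]
orientation: [0.671, 0.742, -0.001, -0.001]
force: [0.4, -1.2, -0.0]
opening: 0.0619
grip_force: 0.0
```

```bash
python3 - <<'E'
from h import *
go(.5366,-.0294,.335,.10)
d=imaging.camera('side').astype(int)
for v in range(272,287): print(v,' '.join('%3d/%3d'%(d[v,u].mean(),d[v,u,0]-d[v,u,2]) for u in range(264,283)))
E
```

```text
t=37.9 pos=[ 0.6678 -0.1925  0.1456] F=[ 0.4 -1.2 -0. ] open=0.0619 grip=0 psi=0.101 | rz=0.001 tx=175.4 ty=-114.2 tz=-189.4
272 173/ 18 164/ 16 125/ 10  90/  6  80/  2  76/  3  78/  2  80/  2  81/  2  92/  1  93/  3  95/ -1  97/  2 115/  2 167/  4 214/  3 219/  2 220/  3 220/  2
273 176/ 15 173/ 16 156/ 14 110/  6  87/  1  88/  1  83/ -1  81/  3  85/  3  93/  2  94/  2 100/  2 104/  2 138/  3 196/  3 218/  3 219/  2 219/  1 222/  1
274 177/ 16 174/ 15 166/ 17 131/  8 115/  1 143/  3 121/  3  91/  4 100/  3 113/  0 114/  0 110/  4 121/  1 172/  2 214/  3 220/  3 220/  2 218/  3 215/  3
275 177/ 18 173/ 16 152/ 15 119/  6 163/  3 221/  3 196/  4 129/  3 132/  1 154/  2 154/  2 141/ -1 152/  2 200/  4 219/  3 220/  2 221/  2 221/  2 217/  2
276 170/ 14 161/ 14 136/  9 120/  3 170/  3 214/  2 190/  5 141/ 10 142/ 13 152/ 15 148/ 12 159/  6 181/  3 208/  2 216/  2 219/  3 219/  3 223/  2 221/  1
277 139/  2 133/  4 110/  3 132/  1 170/  2 143/  4 127/ 23 129/ 52 133/ 56 138/ 66 141/ 63 134/ 38 134/ 12 155/  3 191/  5 217/  6 220/  2 217/  2 200/  2
278  97/-21  92/ -9 103/  6 121/ 13 123
[... 664 characters left out ...]
/ 33 112/ 27 110/ 13 107/  8 116/ 29 149/ 84 189/104 197/ 46 182/  7 185/  3
283 102/  0 156/  6 202/ 24 158/ 76 128/ 76 105/ 42  95/ 18  99/  7 105/  7 108/  8 106/ 10 112/ 19 121/ 47 149/ 89 179/ 97 201/ 59 192/ 16 183/  5 191/  2
284 112/  3 156/  3 178/ 14 184/ 57 177/103 151/100 129/ 71 121/ 61 125/ 61 127/ 62 129/ 61 141/ 77 168/101 195/ 93 210/ 50 217/ 10 186/  4 183/  1 193/  2
285 129/  0 168/  2 172/  5 172/ 10 173/ 25 170/ 59 178/100 179/110 190/110 193/105 190/ 98 195/ 84 206/ 53 216/ 15 214/  8 204/  5 182/  3 185/  2 195/ -1
286 147/  1 169/  2 171/  2 170/  5 168/  3 174/  7 177/ 17 185/ 17 207/ 17 212/ 14 214/ 13 215/ 12 217/  5 219/  2 220/  1 188/  5 181/  3 190/  1 200/  0
```

The bush sits at the same pixels as the first one did (rows 277–281, columns 270–276), so I'll press again.

{"api": "arm_command", "payload": {
  "targets": [
    [[0, 0, 0, 0, 0, -30, 0], [0, 0, 0, 0, 0, -40, 0], [0, 0, 0, 0, 0, -40, 0], [0, 0, 0, 0, 0, -40, 0], [0, 0, 0, 0, 0, -35, 0]]
  ]
}}

```text
time_s: 38.33
tool_pos: [0.669, -0.1912, 0.3349]
orientation: [0.671, 0.741, 0.001, 0.001]
force: [0.3, 0.9, -0.1]
opening: 0.0016
grip_force: 0.0
```

{"api": "arm_command", "payload": {
  "targets": [
    [[0, 0, 0, 10, -20, -5, 0], [0, 0, 0, 22, -30, 0, 0], [0, 0, 0, 28, -28, 0, 0], [0, 0, 0, 28, -26, 0, 0], [0, 0, 0, 35, -10, 0, 0]]
  ]
}}

```text
time_s: 38.75
tool_pos: [0.5397, -0.0801, 0.3368]
orientation: [0.672, 0.741, -0.0, 0.0]
force: [-0.2, -0.0, 0.1]
opening: 0.0001
grip_force: 0.0
```

{"api": "arm_command", "payload": {
  "targets": [
    [[0, 0, 0, 32, 0, 0, 0], [0, 0, 0, 17, 0, 0, 0], [0, 0, 0, 3, 0, 0, 0], [0, 0, 0, 0, 0, 0, 0], [0, 0, 0, 0, 0, 0, 0]]
  ]
}}

```text
time_s: 39.17
tool_pos: [0.5381, -0.029, 0.3366]
orientation: [0.671, 0.742, 0.0, 0.001]
force: [0.8, -0.2, -0.7]
opening: -0.0003
grip_force: 0.0
```

```bash
python3 - <<'E'
from h import *
go(.5366,-.0294,.282,.10)
E
```

```text
t=39.2 pos=[ 0.5381 -0.029   0.3366] F=[ 0.8 -0.2 -0.7] open=-0.0003 grip=0 psi=0.100 | rz=0.000 tx=-0.3 ty=-1.5 tz=54.6
```

{"api": "arm_command", "payload": {
  "targets": [
    [[0, 0, 0, 0, -1.5, 15, 0], [0, 0, 0, 0, 0, 20, 0], [0, 0, 0, 0, 0, 14, 0], [0, 0, 0, 0, 0, 8, 0], [0, 0, 0, 0, 0, 6, 0]]
  ]
}}

```text
time_s: 39.58
tool_pos: [0.536, -0.0298, 0.2724]
orientation: [0.671, 0.741, -0.001, -0.0]
force: [-1.8, 0.1, 3.2]
opening: -0.0003
grip_force: 1.4
```

{"api": "arm_command", "payload": {
  "targets": [
    [[0, 0, 0, 0, 0, 6, 0], [0, 0, 0, 0, 0, 6, 0], [0, 0, 0, 0, 0, 6, 0], [0, 0, 0, 0, 0, 6, 0], [0, 0, 0, 0, 0, 0, 0]]
  ]
}}

```text
time_s: 40.0
tool_pos: [0.5364, -0.0289, 0.2489]
orientation: [0.671, 0.742, 0.0, 0.0]
force: [-0.7, -1.9, 5.1]
opening: -0.0003
grip_force: 1.9
```

{"api": "arm_command", "payload": {
  "targets": [
    [[0, 0, 0, 0, 0, 5, 0], [0, 0, 0, 0, 0, 5, 0], [0, 0, 0, 0, 0, 4, 0], [0, 0, 0, 0, 0, 0, 0], [0, 0, 0, 0, 0, 0, 0]]
  ]
}}

```text
time_s: 40.42
tool_pos: [0.5357, -0.029, 0.2362]
orientation: [0.671, 0.742, -0.0, 0.0]
force: [-5.7, -1.6, 10.3]
opening: -0.0001
grip_force: 5.4
```

{"api": "arm_command", "payload": {
  "targets": [
    [[0, 0, 0, 0, 0, 5, 0], [0, 0, 0, 0, 0, 5, 0], [0, 0, 0, 0, 0, 3, 0], [0, 0, 0, 0, 0, 0, 0], [0, 0, 0, 0, 0, 0, 0]]
  ]
}}

```text
time_s: 40.83
tool_pos: [0.5358, -0.029, 0.227]
orientation: [0.671, 0.742, -0.0, 0.001]
force: [-16.1, 0.7, 41.4]
opening: 0.0
grip_force: 21.2
```

```bash
python3 - <<'E'
from h import *
go(.5366,-.0294,.227,.10)
E
```

```text
t=40.8 pos=[ 0.5358 -0.029   0.227 ] F=[-16.1   0.7  41.4] open=0.0000 grip=21 psi=0.100 | rz=0.000 tx=-0.5 ty=0.8 tz=0.0
```

Bush home at 41 N. I'll release the handle and regrasp.

{"api": "arm_command", "payload": {
  "targets": [
    [[0, 0, 0, 0, 0, 0, 0], [0, 0, 0, 0, 0, -3, 0], [0, 0, 0, 0, 0, -8, 0], [0, 0, 0, 0, 0, -15, 0], [0, 0, 0, 0, 0, -20, 0]]
  ]
}}

```text
time_s: 41.25
tool_pos: [0.5362, -0.0284, 0.268]
orientation: [0.671, 0.742, 0.0, -0.0]
force: [1.5, 0.9, 1.5]
opening: 0.0001
grip_force: 0.8
```

{"api": "arm_command", "payload": {
  "targets": [
    [[0, 0, 0, 0, 0, -20, 0], [0, 0, 0, 0, 0, -25, 0], [0, 0, 0, -20, 0, -25, 0], [0, 0, 0, -35, 8, 0, 40], [0, 0, 0, -30, 20, 0, 62]]
  ]
}}

```text
time_s: 41.67
tool_pos: [0.5725, -0.1112, 0.3407]
orientation: [0.67, 0.742, 0.001, 0.002]
force: [0.2, -0.0, -0.3]
opening: 0.0232
grip_force: 0.0
```

```bash
python3 - <<'E'
from h import *
go(.668,-.195,.109,.10)
d=imaging.camera('side').astype(int)
for v in range(275,284): print(v,' '.join('%3d/%3d'%(d[v,u].mean(),d[v,u,0]-d[v,u,2]) for u in range(266,281)))
E
```

```text
t=41.7 pos=[ 0.5725 -0.1112  0.3407] F=[ 0.2 -0.  -0.3] open=0.0232 grip=0 psi=0.102 | rz=0.002 tx=-92.9 ty=86.6 tz=231.7
275 156/ 14 120/  6 156/  3 214/  2 194/  3 131/  1 132/  3 154/  0 153/  2 143/  2 152/  2 201/  2 218/  1 219/  1 219/  2
276 135/ 11 118/  2 166/  1 203/  2 190/  3 139/  0 140/  0 145/ -2 141/  1 159/  2 185/  2 208/  4 218/  1 221/  2 220/  1
277 111/  3 128/  1 169/  3 137/  1 120/  0 110/  2 109/  3 108/  4 110/  3 111/  3 125/  1 154/  0 192/  6 215/  7 218/  3
278 101/  7 119/ 12 123/  3 108/  0 107/  8 112/ 26 113/ 37 113/ 48 112/ 45 102/ 24 100/  6 113/  4 152/ 22 205/ 32 217/  5
279 103/ 24 124/ 46 105/  8 106/ 10 122/ 52 140/ 94 148/104 157/126 153/117 126/ 80 103/ 39 107/  7 126/ 30 176/ 52 216/ 15
280 111/ 36 121/ 63 108/ 14 117/ 28 144/ 93 157/116 132/ 82 123/ 73 138/ 91 148/104 127/ 69 109/ 12 125/ 37 169/ 90 202/ 63
281 130/ 43 116/ 57 103/ 10 113/ 20 134/ 66 144/ 91 110/ 54  95/ 33 118/ 56 141/ 81 117/ 35 109/ 11 133/ 61 179/109 202/ 66
282 178/ 46 142/ 86 102/ 27 102/  6 109/ 17 117/ 32 115/ 26 106/ 28 110/ 17 114/ 15 110/  9 116/ 29 150/ 84 193/101 197/ 44
283 201/ 22 160/ 76 130/ 75 108/ 42  99/ 16 100/ 10 106/  8 106/  9 109/ 11 111/ 21 123/ 48 149/ 89 184/ 93 206/ 55 193/ 13
```

{"api": "arm_command", "payload": {
  "targets": [
    [[0, 0, 0, -30, 10, 0, 62], [0, 0, 0, -28, 25, 0, 62], [0, 0, 0, -25, 30, 0, 62], [0, 0, 0, -10, 20, 20, 62], [0, 0, 0, 0, 2, 38, 62]]
  ]
}}

```text
time_s: 42.13
tool_pos: [0.6753, -0.1981, 0.2834]
orientation: [0.671, 0.741, 0.002, 0.006]
force: [1.1, -0.3, -0.1]
opening: 0.0618
grip_force: 0.0
```

{"api": "arm_command", "payload": {
  "targets": [
    [[0, 0, 0, 0, 0, 40, 62], [0, 0, 0, 0, 0, 40, 62], [0, 0, 0, 0, 0, 40, 62], [0, 0, 0, 0, 0, 30, 62], [0, 0, 0, 0, 0, 10, 62]]
  ]
}}

```text
time_s: 42.55
tool_pos: [0.6648, -0.1925, 0.1138]
orientation: [0.671, 0.742, -0.001, -0.004]
force: [-1.8, 0.2, -0.6]
opening: 0.062
grip_force: 0.0
```

{"api": "arm_command", "payload": {
  "targets": [
    [[0, 0, 0, 0, 0, 0, 62], [0, 0, 0, 0, 0, 0, 62], [0, 0, 0, 0, 0, 0, 62], [0, 0, 0, 0, 0, 0, 62], [0, 0, 0, 0, 0, 0, 62]]
  ]
}}

```text
time_s: 42.97
tool_pos: [0.6698, -0.1948, 0.1227]
orientation: [0.671, 0.742, 0.001, 0.002]
force: [0.3, -0.1, 0.2]
opening: 0.0622
grip_force: 0.0
```

```bash
python3 - <<'E'
from h import *
go(.6584,-.1018,.0625,.1)
E
```

```text
t=43.0 pos=[ 0.6698 -0.1948  0.1227] F=[ 0.3 -0.1  0.2] open=0.0622 grip=0 psi=0.100 | rz=-0.000 tx=93.7 ty=-2.1 tz=60.2
```

The bush is down here too. Sliding in to regrasp.

{"api": "arm_command", "payload": {
  "targets": [
    [[0, 0, 0, 15, -1, 10, 62], [0, 0, 0, 30, -1, 5, 62], [0, 0, 0, 30, 0, 0, 62], [0, 0, 0, 15, 0, 5, 62], [0, 0, 0, 4, 0, 14, 62]]
  ]
}}

```text
time_s: 43.38
tool_pos: [0.6587, -0.0985, 0.089]
orientation: [0.67, 0.742, 0.001, 0.002]
force: [0.3, -0.4, -0.4]
opening: 0.0619
grip_force: 0.0
```

{"api": "arm_command", "payload": {
  "targets": [
    [[0, 0, 0, 0, 0, 14, 62], [0, 0, 0, 0, 0, 8, 62], [0, 0, 0, 0, 0, 2, 62], [0, 0, 0, 0, 0, 0, 62], [0, 0, 0, 0, 0, 0, 62]]
  ]
}}

```text
time_s: 43.8
tool_pos: [0.6576, -0.1016, 0.0629]
orientation: [0.671, 0.741, 0.0, 0.0]
force: [-0.1, -0.4, -0.4]
opening: 0.0621
grip_force: 0.0
```

```bash
python3 - <<'E'
from h import *
go(.6584,-.1018,.0625,.1)
E
```

```text
t=43.8 pos=[ 0.6576 -0.1016  0.0629] F=[-0.1 -0.4 -0.4] open=0.0621 grip=0 psi=0.099 | rz=-0.001 tx=-0.3 ty=0.8 tz=0.4
```

{"api": "arm_command", "payload": {
  "targets": [
    [[0, 0, 0, 0, 0, 0, 50], [0, 0, 0, 0, 0, 0, 36], [0, 0, 0, 0, 0, 0, 36], [0, 0, 0, 0, 0, 0, 36], [0, 0, 0, 0, 0, 0, 36]]
  ],
  "newtons": 100
}}

```text
time_s: 44.22
tool_pos: [0.6578, -0.1015, 0.0636]
orientation: [0.671, 0.741, 0.0, 0.001]
force: [-1.3, -0.8, 4.9]
opening: 0.0378
grip_force: 84.5
```

```bash
python3 - <<'E'
from h import *
go(.6584,-.1018,.0625,.1)
E
```

```text
t=44.2 pos=[ 0.6578 -0.1015  0.0636] F=[-1.3 -0.8  4.9] open=0.0378 grip=84 psi=0.100 | rz=-0.000 tx=-0.4 ty=0.6 tz=1.1
```

{"api": "arm_command", "payload": {
  "targets": [
    [[0, 0, 0, 0, -1, -2, 36], [0, 0, 0, -10, -1, -2, 36], [0, 0, 0, -25, 0, -1, 36], [0, 0, 0, -35, 0, 0, 36], [0, 0, 0, -30, 0, 0, 36]]
  ]
}}

```text
time_s: 44.63
tool_pos: [0.6648, -0.2024, 0.0672]
orientation: [0.67, 0.742, -0.0, 0.0]
force: [0.8, -0.2, -2.5]
opening: 0.0379
grip_force: 84.2
```

{"api": "arm_command", "payload": {
  "targets": [
    [[0, 0, 0, -20, 0, -10, 36], [0, 0, 0, -10, 0, -25, 36], [0, 0, 0, 0, 0, -38, 36], [0, 0, 0, 0, 0, -40, 36], [0, 0, 0, 0, 0, -40, 36]]
  ]
}}

```text
time_s: 45.05
tool_pos: [0.6668, -0.2316, 0.2208]
orientation: [0.671, 0.741, -0.0, -0.001]
force: [0.8, 0.2, -0.9]
opening: 0.0376
grip_force: 84.3
```

{"api": "arm_command", "payload": {
  "targets": [
    [[0, 0, 0, 0, 0, -40, 36], [0, 0, 0, 0, -5, -40, 36], [0, 0, 0, 0, -15, -36, 36], [0, 0, 0.05, 0, -30, -20, 36], [0, 0, 0.05, 0, -40, 0, 36]]
  ]
}}

```text
time_s: 45.47
tool_pos: [0.5812, -0.2397, 0.362]
orientation: [0.708, 0.707, 0.002, 0.006]
force: [1.6, -0.9, -1.3]
opening: 0.0374
grip_force: 84.4
```

{"api": "arm_command", "payload": {
  "targets": [
    [[0, 0, 0, 0, -40, 0, 36], [0, 0, 0, 0, -40, 0, 36], [0, 0, 0, 10, -35, 0, 36], [0, 0, 0, 25, -25, 0, 36], [0, 0, 0, 35, -5, 0, 36]]
  ]
}}

```text
time_s: 45.88
tool_pos: [0.4286, -0.1686, 0.3558]
orientation: [0.709, 0.705, -0.001, -0.001]
force: [-0.5, 0.3, -2.4]
opening: 0.0374
grip_force: 84.5
```

{"api": "arm_command", "payload": {
  "targets": [
    [[0, 0, 0, 38, 0, 0, 36], [0, 0, 0, 40, 0, 0, 36], [0, 0, 0, 40, 0, 0, 36], [0, 0, 0, 40, 0, 0, 36], [0, 0, 0, 40, 0, 0, 36]]
  ]
}}

```text
time_s: 46.3
tool_pos: [0.4324, 0.0316, 0.3563]
orientation: [0.707, 0.707, -0.0, 0.0]
force: [1.1, -0.1, -1.9]
opening: 0.0378
grip_force: 84.5
```

{"api": "arm_command", "payload": {
  "targets": [
    [[0, 0, 0, 40, 4, 0, 36], [0, 0, 0, 35, 15, 0, 36], [0, 0, 0, 32, 25, 0, 36], [0, 0, 0, 25, 30, 0, 36], [0, 0, 0, 10, 35, 10, 36]]
  ]
}}

```text
time_s: 46.72
tool_pos: [0.543, 0.176, 0.3481]
orientation: [0.706, 0.708, 0.002, 0.0]
force: [1.1, -1.1, -1.8]
opening: 0.0376
grip_force: 84.5
```

```bash
python3 - <<'E'
from h import *
go(.575,.187,.075,0)
E
```

```text
t=46.7 pos=[0.543  0.176  0.3481] F=[ 1.1 -1.1 -1.8] open=0.0376 grip=84 psi=0.003 | rz=0.003 tx=11.0 ty=32.0 tz=273.1
```

{"api": "arm_command", "payload": {
  "targets": [
    [[0, 0, 0, 6, 16, 15, 36], [0, 0, 0, 5, 16, 30, 36], [0, 0, 0, 0, 0, 40, 36], [0, 0, 0, 0, 0, 40, 36], [0, 0, 0, 0, 0, 40, 36]]
  ]
}}

```text
time_s: 47.13
tool_pos: [0.5744, 0.1829, 0.1795]
orientation: [0.707, 0.707, -0.0, 0.0]
force: [0.8, 0.4, -2.7]
opening: 0.0374
grip_force: 84.5
```

{"api": "arm_command", "payload": {
  "targets": [
    [[0, 0, 0, 0, 0, 40, 36], [0, 0, 0, 0, 0, 35, 36], [0, 0, 0, 0, 0, 20, 36], [0, 0, 0, 0, 0, 5, 36], [0, 0, 0, 0, 0, 0, 36]]
  ]
}}

```text
time_s: 47.55
tool_pos: [0.573, 0.1827, 0.0795]
orientation: [0.707, 0.707, -0.002, -0.001]
force: [-0.4, -0.8, -2.2]
opening: 0.0378
grip_force: 84.4
```

{"api": "arm_command", "payload": {
  "targets": [
    [[0, 0, 0, 0, 0, 0, 36], [0, 0, 0, 0, 0, 0, 36], [0, 0, 0, 0, 0, 0, 36], [0, 0, 0, 0, 0, 0, 36], [0, 0, 0, 0, 0, 0, 36]]
  ]
}}

```text
time_s: 47.97
tool_pos: [0.575, 0.1837, 0.0825]
orientation: [0.707, 0.707, 0.001, 0.001]
force: [-0.1, 0.3, -2.0]
opening: 0.0376
grip_force: 84.4
```

```bash
python3 - <<'E'
from h import *
go(.575,.187,.0248,0)
d=imaging.camera('side'); cv2.imwrite('pics/s7.png',d[280:480,130:430][:,:,::-1].repeat(2,0).repeat(2,1))
E
```

```text
t=48.0 pos=[0.575  0.1837 0.0825] F=[-0.1  0.3 -2. ] open=0.0376 grip=84 psi=0.000 | rz=0.000 tx=3.3 ty=-0.0 tz=57.7
```

View pics/s7.png

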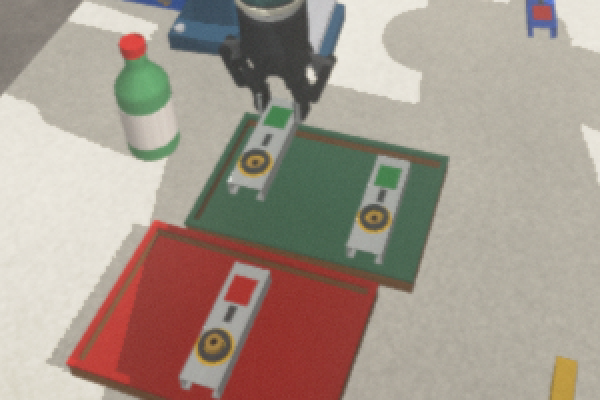

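R2 lies flat in the green tray (375,205) and R3 in the red tray (225,330). R1 hovers level over its slot (262,145), so I'll lower and release it.

{"api": "arm_command", "payload": {
  "targets": [
    [[0, 0, 0, 2, 0, 15, 36], [0, 0, 0, 1, 0, 20, 36], [0, 0, 0, 0, 0, 13, 36], [0, 0, 0, 0, 0, 6, 36], [0, 0, 0, 0, 0, 2.5, 36]]
  ]
}}

```text
time_s: 48.43
tool_pos: [0.5732, 0.1863, 0.0245]
orientation: [0.707, 0.707, -0.001, -0.001]
force: [-7.5, -2.3, 20.5]
opening: 0.0377
grip_force: 87.1
```

{"api": "arm_command", "payload": {
  "targets": [
    [[0, 0, 0, 0, 0, 1, 36], [0, 0, 0, 0, 0, 0, 36], [0, 0, 0, 0, 0, 0, 36], [0, 0, 0, 0, 0, 0, 36], [0, 0, 0, 0, 0, 0, 36]]
  ]
}}

```text
time_s: 48.85
tool_pos: [0.5749, 0.1867, 0.0246]
orientation: [0.707, 0.707, 0.001, 0.0]
force: [-1.5, 0.3, 5.2]
opening: 0.0377
grip_force: 85.2
```

{"api": "arm_command", "payload": {
  "targets": [
    [[0, 0, 0, 0, 0, 0, 45], [0, 0, 0, 0, 0, 0, 55], [0, 0, 0, 0, 0, 0, 65], [0, 0, 0, 0, 0, -5, 70], [0, 0, 0, 0, 0, -20, 70]]
  ]
}}

```text
time_s: 49.27
tool_pos: [0.572, 0.186, 0.0466]
orientation: [0.707, 0.707, -0.002, -0.002]
force: [0.0, 0.6, -0.2]
opening: 0.0701
grip_force: 0.0
```

{"api": "arm_command", "payload": {
  "targets": [
    [[0, 0, 0, 0, 0, -40, 70], [0, 0, 0, 0, 0, -40, 70], [0, 0, 0, 0, 0, -40, 70], [0, 0, 0, 0, 0, -40, 70], [0, 0, 0, 0, 0, -40, 70]]
  ]
}}

```text
time_s: 49.68
tool_pos: [0.5738, 0.1864, 0.2512]
orientation: [0.707, 0.707, 0.0, 0.0]
force: [1.7, 1.2, 0.6]
opening: 0.0698
grip_force: 0.0
```

{"api": "arm_command", "payload": {
  "targets": [
    [[0, 0, 0, 0, -10, -35, 70], [0, 0, 0, 0, -25, -30, 70], [0, 0, 0, 0, -40, -5, 70], [0, 0, 0, 0, -40, 0, 70], [0, 0, 0, 0, -20, 0, 70]]
  ]
}}

```text
time_s: 50.1
tool_pos: [0.4351, 0.1863, 0.3197]
orientation: [0.707, 0.707, -0.0, -0.0]
force: [-0.9, 0.2, -0.2]
opening: 0.07
grip_force: 0.0
```

{"api": "arm_command", "payload": {
  "targets": [
    [[0, 0, 0, 0, 0, 0, 70], [0, 0, 0, 0, 0, 0, 70], [0, 0, 0, 0, 0, 0, 70], [0, 0, 0, 0, 0, 0, 70], [0, 0, 0, 0, 0, 0, 70]]
  ]
}}

```text
time_s: 50.52
tool_pos: [0.4404, 0.1865, 0.3186]
orientation: [0.707, 0.707, 0.0, -0.0]
force: [0.9, 0.2, -0.3]
opening: 0.0696
grip_force: 0.0
```

```bash
python3 - <<'E'
from h import *
go(.575,.187,.025,0)
d=imaging.camera('side'); t=imaging.camera('top')
cv2.imwrite('pics/8.png',np.hstack([cv2.resize(t[130:360,90:470],None,fx=1.05,fy=1.05,interpolation=cv2.INTER_AREA)[:,:400],cv2.resize(d[200:480,150:430],(400,400))[:241]])[:,:,::-1] if 0 else cv2.vconcat([cv2.resize(t[130:330,90:490],(600,300)),cv2.resize(d[200:460,150:550],(600,300))])[:,:,::-1])
E
```

```text
t=50.5 pos=[0.4404 0.1865 0.3186] F=[ 0.9  0.2 -0.3] open=0.0696 grip=0 psi=-0.001 | rz=-0.001 tx=0.5 ty=134.6 tz=293.6
```

View pics/8.png

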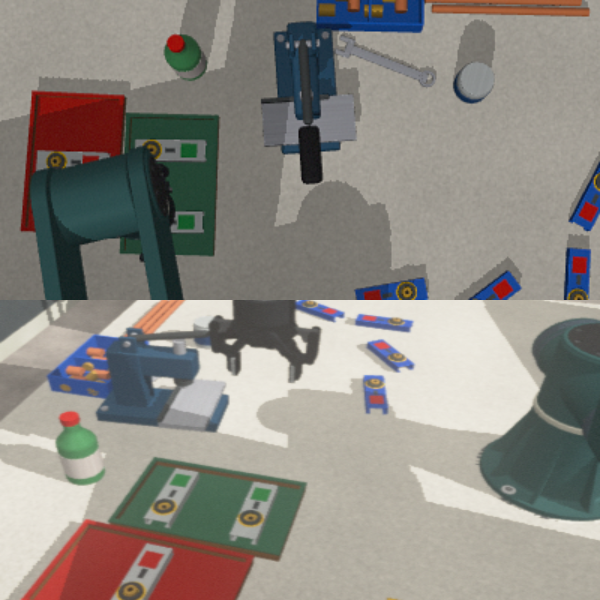

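Both green rails lie flat in the green tray (170,498 and 255,515) and the red one in the red tray (145,580). The press is empty with its handle up, and the bottle, tin and wrench haven't been disturbed. Handing in.

```bash
python3 -c "
from workcell import ctrl
print(ctrl.sign_off())"
```

```text
the job is handed in; nothing more can be done
None
```

The job is handed in, though the hand-in gave no verdict: two green-tagged rails pressed home and laid flat in the green tray, one red-tagged rail laid flat in the red tray with its bush unpressed, the handle up, and the tin, wrench and bottle not disturbed.

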